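Pack the buttonholes into the delivery cupboard and bar its door

TASK

The boxed buttonholes on the table must be made ready for the drive to the wedding: swing the little cupboard's door wide open by its handle, put every box that is there into the tray on the inside of the door, and shut the door fully. Then bar it with the wooden pin: push its rod through the holes of all three staples on top, until its square handle is nearly up against the outer one. Leave the other things on the table where they are.

Things in the scene. Friction and masses are not known exactly. Their poses are not given: they have to be found in the camera images.
- cupboard: fixed delivery cupboard of pale wood standing on the table, 200 deep (x) x 300 wide (y) x 220 mm high; origin at the centre of its underside, x points from its front to its back (the front with the door looks to its -x), z up
- door (a joint): glazed white door on the cupboard's front, 296 mm wide, 18 thick, its top edge 216 mm above the table; hinged upright on the cupboard's -y edge. 0 = fully shut (a stop), grows as it swings out to -x, to 1.9 rad at most; a light friction hinge, it stays where it is left. It may start a little ajar
- door_hinge (a point): point on the door's hinge line, at half height; its axes are the door's: x from the outer face inward, y from the hinge along the door to its free edge, z up (they turn with the door, about +z as it opens)
- door_handle (a point): centre of the door's brass handle, an upright round bar 11 mm thick and about 100 mm long (from 108 to 207 mm above the table), its centre line 35 mm out from the door's outer face, 30 mm from the free edge; same axes as door_hinge
- tray (a point): centre of the inner floor (150 mm above the table) of the open tray on the door's inner face; axes of door_hinge. Floor 70 mm (x) by 248 mm (y), walls 25 mm high, 4 mm thick; it begins 17 mm from the door's inner face. It takes three boxes in a row along y and swings with the door into the cupboard, where 58 mm is free above its floor
- roof_staples (a point): middle of the row of three steel staples on top, 26 mm above the roof (246 mm above the table), over the front edge; axes of the cupboard. Two are fixed to the roof at y = -22 and +22 mm from here, the door's own comes between them at y = 0 when shut. Each is a plate 6 mm thick in y, 30 mm wide, 15 mm higher than this point, with a 20 mm square hole; the holes line up along y, open from either end
- door_staple (a point): centre of the hole of the door's own staple (axes of door_hinge); coincides with roof_staples when the door is shut
- pin_handle (a point): centre of the square handle of the loose wooden locking pin that lies on the table: handle 50 mm (x) x 24 x 24 mm, with a round rod, 12 mm thick and 80 mm long, rounded at the end, out of its middle along +x. The weight is in the handle, so lying or held by it the rod stays level; 60 g
- pin_root (a point): point on the pin's axis where the rod leaves the handle, 25 mm from the handle's centre; axes as pin_handle
- pin_tip (a point): end of the pin's rod, 105 mm from the handle's centre; axes as pin_handle
- box1_center (a point): centre of a buttonhole box (card base, clear lid, a small flower inside), rigid, 46 x 46 x 44 mm high, 70 g, standing on the table; its z is up. Two or three of the four are there, the others are absent (None)
- box2_center (a point): centre of a buttonhole box (card base, clear lid, a small flower inside), rigid, 46 x 46 x 44 mm high, 70 g, standing on the table; its z is up. Two or three of the four are there, the others are absent (None)
- box3_center (a point): centre of a buttonhole box (card base, clear lid, a small flower inside), rigid, 46 x 46 x 44 mm high, 70 g, standing on the table; its z is up. Two or three of the four are there, the others are absent (None)
- box4_center (a point): centre of a buttonhole box (card base, clear lid, a small flower inside), rigid, 46 x 46 x 44 mm high, 70 g, standing on the table; its z is up. Two or three of the four are there, the others are absent (None)
- bottle_clear: bystander, not to be disturbed: clear glass bottle, 66 mm across, 210 mm tall; origin at the centre of its underside
- bottle_blue: bystander, not to be disturbed: blue-green glass bottle, 70 mm across, 200 mm tall; origin at the centre of its underside
- foam_brick: bystander, not to be disturbed: dark green floral foam brick, offcut, 80 x 70 x 60 mm; origin at the centre of its underside
- ribbon_spool: bystander, not to be disturbed: white ribbon spool lying flat, 64 mm across, 30 mm tall; origin at the centre of its underside
- phone: bystander, not to be disturbed: black phone, 150 x 72 x 9 mm; origin at the centre of its underside
- snips: bystander, not to be disturbed: pair of florist's snips lying flat, 180 mm long along its x; origin at the centre of its underside
- bud_vase: bystander, not to be disturbed: white ceramic cup-shaped bud vase, 68 mm across, 70 mm tall; origin at the centre of its underside
Things that resemble listed ones, but are neither listed nor needed, are in the scene too. Leave any orange or red look-alike of the part that bears box4_center alone.

How it is judged:
On the way, in this order (a step that is already met when the one before it is completed fails the run):
1. the door stands wide open (beyond 1.2 rad) (value of joint door above 1.2 rad), for 0.2 s.
2. every box present rests in the door's tray, the door still open (x of box1_center in the frame of tray between -0.035 and 0.035 m and y of box1_center in the frame of tray between -0.115 and 0.115 m and z of box1_center in the frame of tray between 0.008 and 0.042 m and x of box2_center in the frame of tray between -0.035 and 0.035 m and y of box2_center in the frame of tray between -0.115 and 0.115 m and z of box2_center in the frame of tray between 0.008 and 0.042 m and x of box3_center in the frame of tray between -0.035 and 0.035 m and y of box3_center in the frame of tray between -0.115 and 0.115 m and z of box3_center in the frame of tray between 0.008 and 0.042 m and x of box4_center in the frame of tray between -0.035 and 0.035 m and y of box4_center in the frame of tray between -0.115 and 0.115 m and z of box4_center in the frame of tray between 0.008 and 0.042 m and value of joint door above 0.6 rad), for 0.3 s.
3. the door is fully shut (within 0.04 rad), with the boxes in its tray (value of joint door below 0.04 rad and x of box1_center in the frame of tray between -0.035 and 0.035 m and y of box1_center in the frame of tray between -0.115 and 0.115 m and z of box1_center in the frame of tray between 0.008 and 0.042 m and x of box2_center in the frame of tray between -0.035 and 0.035 m and y of box2_center in the frame of tray between -0.115 and 0.115 m and z of box2_center in the frame of tray between 0.008 and 0.042 m and x of box3_center in the frame of tray between -0.035 and 0.035 m and y of box3_center in the frame of tray between -0.115 and 0.115 m and z of box3_center in the frame of tray between 0.008 and 0.042 m and x of box4_center in the frame of tray between -0.035 and 0.035 m and y of box4_center in the frame of tray between -0.115 and 0.115 m and z of box4_center in the frame of tray between 0.008 and 0.042 m), for 0.2 s.
4. the pin's rod is through all three staples (x of pin_tip in the frame of roof_staples between -0.018 and 0.018 m and z of pin_tip in the frame of roof_staples between -0.018 and 0.018 m and x of pin_root in the frame of roof_staples between -0.018 and 0.018 m and z of pin_root in the frame of roof_staples between -0.018 and 0.018 m and ((y of pin_tip in the frame of roof_staples above 0.035 m and y of pin_root in the frame of roof_staples below -0.02 m) or (y of pin_tip in the frame of roof_staples below -0.035 m and y of pin_root in the frame of roof_staples above 0.02 m))), for 0.2 s.
At the end, for the whole second after the job is handed in: Every box present is in the door tray (centre over the tray floor, 8 to 42 mm above it), the door is shut within 0.04 rad, the pin's rod runs through all three staples, from either side (tip 35 mm or more past the middle one, root 20 mm or more on the other side), all at rest (all of step 3 and all of step 4 and linear speed of each of pin, box1, box2, box3, box4 below 0.03 m/s); the robot touches nothing.
It fails at once if another thing on the table is shifted by more than 50 mm (distance of any of bottle_clear, bottle_blue, foam_brick, ribbon_spool, phone, snips, bud_vase from where it was at the start of the episode above 0.05 m).
Of box1, box2, box3, box4 only 2 to 3 are there at a start; the rules pass over those that are not, and their reading is None.
At some moment in a run one of box1, box2, box3, box4, pin may be knocked a few centimetres aside while the robot is not near it.
Once in a run the grip may slacken for a moment while it holds something.
It also fails if it takes over 210 s, if anything falls off the work surface, if the arm or the gripper's body presses on something with over 40 N, if the wrist force passes 120 N, or if a joint passes its speed limit or range.

ROBOT

A 7-joint arm with a two-finger parallel gripper is mounted at the origin on the work surface. World frame = base frame: x ahead of the robot, y to its left, z up, the work surface at z = 0. Lengths are in m, angles in rad, forces in N, time in s.
With the tool pointing down it reaches from about 0.425 to 1.025 m from the base axis. Payload 3.6 kg.
Tool frame: the origin (TCP) lies on the centre line of the jaws, within the pads' length; the fingertips stand env.tips_ahead ahead of it and the grasp point (between the pads) lies 3 mm ahead of it (env.tips_ahead is the distance from the TCP to the fingertips, in m); z points along the fingers, y is the direction in which the jaws open and shut (so a half turn about z gives the same grasp; the last joint's range is limited). The gripper opens to 85 mm and grips with 20 to 120 N. Pads are 22 mm wide; open, the fingers measure 114 mm over their backs; the gripper's body (76 mm by 85 mm) begins 54 mm behind the grasp point. The pads swing forward as they close: fully open they stand 13 mm farther back than shut.
Start: joints at [-1.379, 0.591, 0.048, 1.609, -0.033, 0.943, -0.034], TCP at [0.204, 0.696, 0.253] pointing down, gripper open.
Joint ranges: [-2.69, 2.69], [-0.47, 2.24], [-1.27, 1.36], [0.19, 2.51], [-1.53, 4.68], [0.08, 2.07], [-3.09, 3.09]. Speed limits (rad/s): [2.57, 2.57, 3.14, 3.14, 3.14, 3.14, 3.14].

INTERFACE

Orientations are given as [roll, pitch, yaw] about the fixed x, y, z axes, in that order (R = Rz(yaw) Ry(pitch) Rx(roll)).
In Python, from rig import env gives the robot as it stands.
- The arm moves only by the shell command python3 -m inch 'ROWS'. ROWS is JSON, a list that holds one entry, the list of rows, each a list of 7 numbers: the shift along the tool's x, y, z in m, then the turn, a rotation vector about the tool's x, y, z in rad, then the closure, from -1 (fully open) to 1 (shut). A call has 1 to 10 rows; each row is the pose to reach, as a shift and turn from the pose measured when the call began, along the tool's axes at that moment; what a row does not reach only later rows make up. A row lasts 1/8 s, in which the tool goes at most 62.5 mm and 10.7 degrees, less where a joint would pass 70% of its speed; a pose out of reach is approached as far as the arm can. A call with a gripper value outside its range is refused whole. The fingers move at their own pace and stop on an object; the grip force is fixed at half the most. Time passes only in rows, so rows that repeat a pose let the fingers close. It gives the time, the measured TCP pose, the force and the opening at its end, in the units of the state.
- env.read_state(): the state, without advancing time (a new reading comes with each control period).
- env.snapshot(name): name is "scene" or "top" or "wrist"; returns a dict with "pixels" (480x640x3 uint8, red, green, blue), "z_map" (480x640 float32, m along the optical axis (not along the pixel's ray), 0 where there is no reading), "mtx" (3x3 intrinsics, pixels), "R" (3x3) and "t" (3): a world point X has camera coordinates R X + t. Camera axes: x right, y down, z forward; pixel columns grow to the right and rows downward; lengths in m; the calibration is good to about 2 mm. The wrist camera is an equidistant fisheye: a pixel r from the principal point sees the ray r / f radians off the axis. A picture is of the moment at which its call begins.
- env.hand_in(): hands the job in, once; it reports no verdict.
Trained networks look in a picture, given as the dict that the camera call returned (one of the last four; its "shot" number tells which), for a name from the list of things; names that differ only in an ending like _2 or _b are one class to them, and where a whole thing is asked for, a point or a joint stands for the part that bears it (a point fixed in the world has none). Each returns a list of dicts, best first, with "score" (0 to 1); they miss things now and then, are a little off and sometimes report something else, mostly with a low value. They report only what shows in the picture. A call takes as long as a camera call. They do not tell look-alikes from the thing itself.
- env.find_in(target, picture): "bbox" ([centre column, centre row, width, height] in pixels, round what is visible of it).
- env.silhouettes(target, picture): "region" (480x640 bool, what is visible of it) and "bbox" ([centre column, centre row, width, height] in pixels, round what is visible of it).
- env.place_of(target, picture): "pixel" ([row, column] in pixels: a listed point, or the origin of a listed thing).
The state is a dict: "t": time; "joint_positions": joint angles; "joint_vel": joint speeds; "joint_torque": joint torques, N m; "ee_pos": TCP position; "tcp_rot": TCP orientation; "ft_force": force on the tool from outside, world axes, zero at the start; "torque": the same for the moment, N m; "width": finger opening in m.
Only numpy, scipy, OpenCV 4.12 (cv2) and the standard library are available. Lean on these libraries where they do the work, as an engineer would, in place of code of your own. Each camera call takes 0.05 s, during which the arm holds its last target. There are 200 camera calls.

## Working session

There is one attempt and no reset: what is moved stays moved. The work goes in short steps, Python scripts to look and compute and a shell command to move; the robot and the scene stay as the last step left them, time stands still between calls to the robot, and variables do not carry over. Pictures are saved under pics/ and viewed, about 12 in all and at most 16, crops included, and the job is handed in when it is done.

```bash
ls; mkdir -p pics; cat > h.py <<'E'
import numpy as np, cv2
from scipy.spatial.transform import Rotation as Ro
from rig import env
def snap(n,save=None,crop=None,scale=1):
    p=env.snapshot(n)
    if save:
        im=p["pixels"][:,:,::-1]
        if crop: im=im[crop[1]:crop[3],crop[0]:crop[2]]
        if scale!=1: im=cv2.resize(im,None,fx=scale,fy=scale,interpolation=cv2.INTER_CUBIC)
        cv2.imwrite("pics/"+save,im)
    return p
def world(p,row,col,z=None):
    """pixel->world by depth, or on plane z (pinhole cams)"""
    K=p["mtx"];R=np.array(p["R"]);t=np.array(p["t"])
    ray=np.array([(col-K[0][2])/K[0][0],(row-K[1][2])/K[1][1],1])
    if z is None:
        d=np.median([v for v in p["z_map"][int(row)-1:int(row)+2,int(col)-1:int(col)+2].ravel() if v>0] or [0])
        return R.T@(ray*d-t)
    c=-R.T@t; w=R.T@ray
    return c+w*(z-c[2])/w[2]
def pix(p,X):
    c=np.array(p["R"])@np.array(X)+np.array(p["t"]);K=p["mtx"]
    return (K[0][0]*c[0]/c[2]+K[0][2],K[1][1]*c[1]/c[2]+K[1][2])
def cloud(p):
    K=p["mtx"];R=np.array(p["R"]);t=np.array(p["t"]);v,u=np.mgrid[0:480,0:640];d=p["z_map"]
    c=np.stack([(u-K[0][2])/K[0][0]*d,(v-K[1][2])/K[1][1]*d,d],-1)
    w=(c-t)@R; w[d<=0]=np.nan
    return w
def shift(target,rpy=None):
    """tool-axis shift and rotvec from the present pose to the target"""
    s=env.read_state();R0=Ro.from_euler('xyz',s["tcp_rot"]) if len(s["tcp_rot"])==3 else Ro.from_matrix(s["tcp_rot"])
    d=R0.inv().apply(np.array(target)-s["ee_pos"])
    rv=(R0.inv()*Ro.from_euler('xyz',rpy)).as_rotvec() if rpy is not None else np.zeros(3)
    return np.round(d,4),np.round(rv,4)
E
python3 - <<'E'
from h import *
np.set_printoptions(precision=4,suppress=True)
s=env.read_state();print(s, env.tips_ahead)
T=["door_hinge","door_handle","tray","roof_staples","door_staple","pin_handle","pin_root","pin_tip","box1_center","box2_center","box3_center","box4_center","cupboard","bottle_clear","bottle_blue","foam_brick","ribbon_spool","phone","snips","bud_vase"]
for n in("scene","top"):
    p=snap(n,n+"0.png"); print(n,p["t"],p["R"],p["mtx"][0][0])
    for k in T:
        for r in env.place_of(k,p)[:3]:
            if r["score"]>.2: print(k,np.round(r["pixel"]),round(r["score"],2),world(p,*r["pixel"]).round(3))
E
```

```text
pics
{'t': 0.0, 'joint_positions': array([-1.3795,  0.5921,  0.0483,  1.6098, -0.0333,  0.9427, -0.0337]), 'joint_vel': array([ 0.001 , -0.0002, -0.0011,  0.0002, -0.0015, -0.0011,  0.0003]), 'joint_torque': array([ -0.    , -54.8684,   1.546 , -19.8116,   0.0093,   0.009 ,
        -0.    ]), 'ee_pos': array([0.2035, 0.6951, 0.2522]), 'tcp_rot': array([-3.1394,  0.0001,  2.8569]), 'ft_force': array([0.0849, 0.0683, 0.2099]), 'torque': array([ 0.0303,  0.0345, -0.0043]), 'width': 0.08526156981269953} 0.022
scene [ 0.0204 -0.221   2.1309] [[-0.0681  0.9977  0.0033]
 [ 0.6344  0.0458 -0.7716]
 [-0.77   -0.0505 -0.6361]] 531.2155884393947
door_hinge [312. 469.] 0.34 [0.652 0.471 0.03 ]
door_handle [252. 336.] 0.87 [0.612 0.068 0.206]
roof_staples [250. 319.] 0.69 [0.626 0.02  0.222]
door_staple [238. 320.] 0.69 [0.617 0.02  0.258]
door_staple [237. 222.] 0.31 [ 0.322 -0.35   0.009]
pin_handle [260. 192.] 0.75 [ 0.472 -0.415  0.023]
pin_root [267. 189.] 0.74 [ 0.498 -0.42   0.016]
pin_tip [284. 181.] 0.69 [ 0.575 -0.427  0.011]
box2_center [267. 426.] 0.8 [0.468 0.359 0.04 ]
box3_center [
[... 1210 characters left out ...]
.581 -0.435 -0.001]
box2_center [277. 196.] 0.89 [0.441 0.351 0.044]
box2_center [349. 222.] 0.41 [0.258 0.288 0.011]
box4_center [284. 245.] 0.77 [0.422 0.224 0.044]
box4_center [233. 190.] 0.65 [0.553 0.368 0.043]
box4_center [182. 200.] 0.61 [0.687 0.347 0.044]
cupboard [262. 499.] 0.49 [ 0.476 -0.425  0.026]
cupboard [173. 355.] 0.41 [ 0.663 -0.046  0.221]
bottle_clear [174. 241.] 0.69 [0.687 0.227 0.118]
bottle_blue [199. 496.] 0.56 [ 0.63  -0.408  0.08 ]
foam_brick [212. 153.] 0.75 [0.604 0.46  0.062]
ribbon_spool [193. 410.] 0.43 [ 0.635 -0.184  0.131]
phone [346. 223.] 0.75 [0.265 0.285 0.011]
snips [332. 469.] 0.56 [ 0.298 -0.347  0.008]
bud_vase [265. 149.] 0.84 [0.475 0.483 0.01 ]
```

View pics/scene0.png

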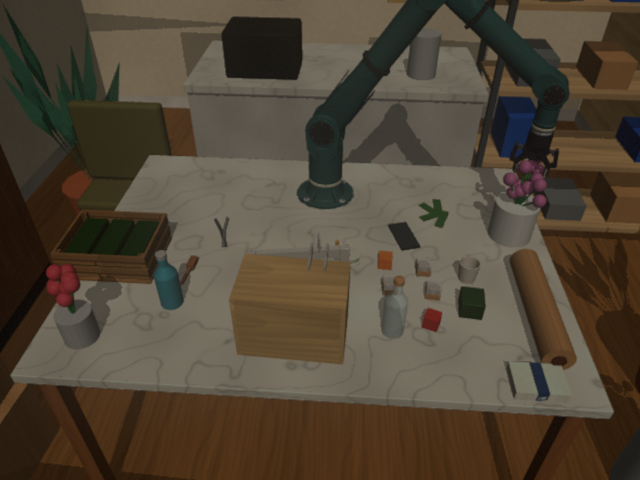

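View pics/top0.png

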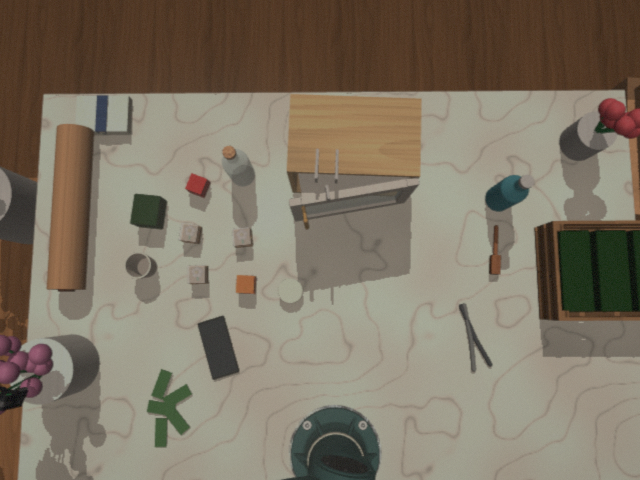

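```bash
python3 - <<'E'
import cv2
a=cv2.imread('pics/scene0.png')[220:340,360:480]; b=cv2.imread('pics/top0.png')[160:300,170:310]
cv2.imwrite('pics/boxes.png',cv2.hconcat([cv2.resize(a,(400,400),interpolation=2),cv2.resize(b,(400,400),interpolation=2)]))
E
```

```text
(no output)
```

View pics/boxes.png

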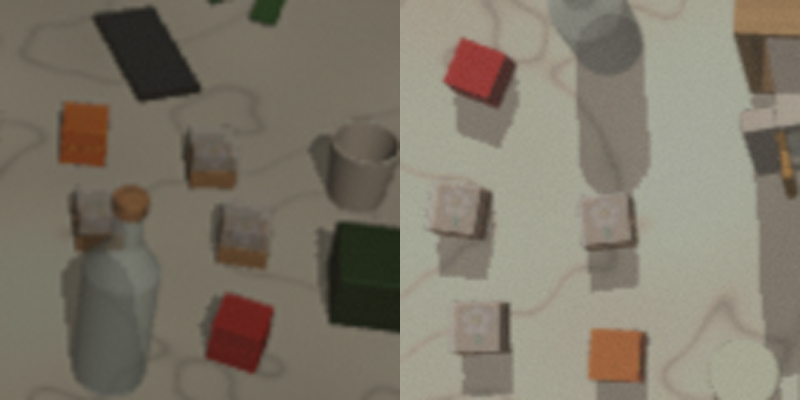

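The three clear-lidded boxes are at top-image pixels (190,233), (243,238) and (198,274). The solid orange cube (246,284) and red cube (197,185) are the look-alikes. In the close crop, those three show clear lids with a flower on a card base, so I choose them. The pin is at (495,265) with its rod pointing up the image, and the door is slightly ajar. Next I measure all of these.

```bash
cat >> h.py <<'E'
def boxes(p,seeds):
    w=cloud(p);out=[]
    for s in seeds:
        m=(abs(w[...,2]-.044)<.008)&(np.hypot(w[...,0]-s[0],w[...,1]-s[1])<.045)
        m=m.astype(np.uint8);n,l,st,c=cv2.connectedComponentsWithStats(m)
        if n<2: out.append(None);continue
        i=1+st[1:,4].argmax();q=w[l==i]
        (cx,cy),sz,a=cv2.minAreaRect((q[:,:2]*1000).astype(np.float32))
        out.append((round(cx),round(cy),np.round(sz),round(a,1),round(float(np.median(q[:,2])),4)))
    return out
E
python3 - <<'E'
from h import *
np.set_printoptions(precision=4,suppress=True)
p=snap("top");w=cloud(p)
print(boxes(p,[world(p,r,c,.044) for r,c in((233,190),(238,243),(274,198))]))
m=(abs(w[...,2]-.22)<.006)&(w[...,0]>.6)
q=w[m];print("roof",cv2.minAreaRect((q[:,:2]*1000).astype(np.float32)),cv2.boxPoints(cv2.minAreaRect((q[:,:2]*1000).astype(np.float32))), np.median(q[:,2]))
m=(w[...,2]>.208)&(w[...,2]<.2165)&(w[...,0]<.68)&(w[...,0]>.5)&(abs(w[...,1])<.25)
q=w[m];r=cv2.minAreaRect((q[:,:2]*1000).astype(np.float32));print("door",r,cv2.boxPoints(r),len(q))
m=(w[...,2]>.23)&(w[...,2]<.3)&(w[...,0]<.75)&(w[...,0]>.5)&(abs(w[...,1])<.25)
n,l,st,c=cv2.connectedComponentsWithStats(m.astype(np.uint8))
for i in range(1,n): 
  if st[i,4]>3:print("staple",c[i],st[i,4],w[l==i].mean(0),w[l==i].min(0),w[l==i].max(0))
m=(w[...,2]>.19)&(w[...,2]<.215)&(w[...,0]<.59)&(w[...,0]>.5)&(abs(w[...,1]-.07)<.05)
print("handle",w[m].mean(0) if m.any() else 0,w[m].min(0),w[m].max(0))
m=(w[...,2]>.006)&(w[...,2]<.04)&(w[...,0]<.61)&(w[...,0]>.42)&(abs(w[...,1]+.42)<.05)
h=m&(w[...,2]>.017);q=w[h];r=cv2.minAreaRect((q[:,:2]*1000).astype(np.float32));print("pinh",r,np.median(q[:,2]))
h=m&(w[...,2]<.016);q=w[h];print("rod",cv2.minAreaRect((q[:,:2]*1000).astype(np.float32)))
s=snap("scene")
for pp in (p,s):
  for k in("pin_handle","pin_root","pin_tip"): print(k,[(world(pp,*r["pixel"],z=.012),r["score"]) for r in env.place_of(k,pp)[:1]])
E
```

```text
[(555, 373, array([46., 45.]), 82.2, 0.045), (544, 237, array([46., 46.]), 6.4, 0.0452), (448, 351, array([44., 47.]), 3.8, 0.045)]
roof ((715.343017578125, -211.61541748046875), (928.8628540039062, 249.6224822998047), 88.14805603027344) [[ 575.588  -671.7708]
 [ 825.0801 -679.8378]
 [ 855.098   248.5399]
 [ 605.606   256.6069]] 0.2207956104586526
door ((619.2496948242188, -44.100341796875), (116.63606262207031, 296.3616943359375), 3.6630916595458984) [[ 551.5836  100.0519]
 [ 570.518  -195.7044]
 [ 686.9158 -188.2525]
 [ 667.9814  107.5037]] 630
staple [316.6 165.4] 100 [0.6731 0.0401 0.2479] [0.6396 0.037  0.2306] [0.713  0.0438 0.268 ]
staple [336.6224 166.0102] 98 [ 0.6717 -0.0038  0.2472] [ 0.638  -0.0074  0.2309] [0.7115 0.0003 0.2683]
staple [327.7407 193.2222] 54 [0.6089 0.0161 0.2555] [0.5964 0.0111 0.2309] [0.626  0.0198 0.2663]
handle [0.5745 0.0732 0.2   ] [0.5529 0.0607 0.1904] [0.5897 0.1007 0.215 ]
pinh ((510.3929748535156, -418.7100524902344), (24.388635635375977, 128.5541229248047), 88.08718872070312) 0.02314826470852091
rod ((515.8430786132812, -419.36309814453125), (179.89596557617188, 95.06214904785156), 0.2485198676586151)
pin_handle [(array([ 0.4706, -0.4218,  0.012 ]), 0.68)]
pin_root [(array([ 0.502 , -0.4081,  0.012 ]), 0.67)]
pin_tip [(array([ 0.5766, -0.4259,  0.012 ]), 0.78)]
pin_handle [(array([ 0.4693, -0.4186,  0.012 ]), 0.61)]
pin_root [(array([ 0.4778, -0.4314,  0.012 ]), 0.55)]
pin_tip [(array([ 0.5846, -0.4252,  0.012 ]), 0.66)]
```

```bash
python3 - <<'E'
from h import *
np.set_printoptions(precision=4,suppress=True)
p=snap("top");w=cloud(p)
m=(abs(w[...,2]-.221)<.004)&(w[...,0]>.63)&(w[...,0]<.9)&(abs(w[...,1])<.25)
n,l,st,c=cv2.connectedComponentsWithStats(m.astype(np.uint8));i=1+st[1:,4].argmax()
q=w[l==i];r=cv2.minAreaRect((q[:,:2]*1000).astype(np.float32));print("roof",r,cv2.boxPoints(r))
# robust: front/back edge & side edges by line fits
for a,b in((0,1),(1,0)):
  lo=[];hi=[]
  for v in np.arange(np.percentile(q[:,b],5),np.percentile(q[:,b],95),.01):
    k=q[abs(q[:,b]-v)<.005,a];lo.append((v,np.percentile(k,1)));hi.append((v,np.percentile(k,99)))
  for e in(lo,hi):
    e=np.array(e);f=np.polyfit(e[:,0],e[:,1],1);f=np.polyfit(*e[abs(np.polyval(f,e[:,0])-e[:,1])<.004].T,1);print("axis",a,"edge slope,at mid",f[0],np.polyval(f,e[:,0].mean()),e[:,0].mean())
m=(abs(w[...,2]-.216)<.012)&(w[...,0]<.66)&(w[...,0]>.54)&(abs(w[...,1])<.2)
for v in np.arange(-.17,.1,.03):
  k=w[m&(abs(w[...,1]-v)<.01)]; 
  if len(k):print(v.round(2),len(k),np.percentile(k[:,0],[5,50,95]),k[:,2].mean())
hs=env.silhouettes("door_handle",p)[0];k=w[hs["region"]];print(hs["score"],len(k),np.c_[k[:, :]][np.argsort(-k[:,2])][:40:3])
E
```

```text
roof ((739.2376708984375, -44.58872985839844), (300.51373291015625, 210.3873748779297), 87.26782989501953) [[ 627.0012 -189.6605]
 [ 837.1494 -199.6891]
 [ 851.4741  100.483 ]
 [ 641.3259  110.5116]]
axis 0 edge slope,at mid 0.1207683989422373 0.6569911490697753 -0.050605819207207144
axis 0 edge slope,at mid 0.0432396722898926 0.8409462530206818 -0.050605819207207144
axis 1 edge slope,at mid -0.04433198646925795 -0.19201454049652544 0.7471231045272833
axis 1 edge slope,at mid -0.03964045862594097 0.10151008853808022 0.7471231045272833
-0.17 108 [0.6332 0.6443 0.6592] 0.2166458530289601
-0.14 106 [0.6281 0.6398 0.6593] 0.2169270435871167
-0.11 101 [0.6231 0.6336 0.6593] 0.21645296368631767
-0.08 88 [0.618  0.6266 0.6594] 0.216151990490657
-0.05 84 [0.6127 0.6215 0.6308] 0.21613103287574173
-0.02 83 [0.6078 0.6157 0.6254] 0.21640206470660453
0.01 55 [0.6    0.6108 0.6204] 0.21652297555628544
0.04 85 [0.5975 0.6063 0.6163] 0.21681877601825447
0.07 91 [0.5566 0.5995 0.61  ] 0.21493605284939388
0.1 51 [0.5886 0.5976 0.6052] 0.21556586568093147
0.81 4385 [[ 0.5979  0.0157  0.2683]
 [ 0.6028  0.0178  0.2658]
 [ 0.6404  0.0391  0.2648]
 [ 0.6471  0.0412  0.2644]
 [ 0.6075  0.0135  0.2641]
 [ 0.6032  0.0156  0.2639]
 [ 0.6404 -0.004   0.2637]
 [ 0.6121  0.0156  0.2632]
 [ 0.6231  0.0177  0.263 ]
 [ 0.6498  0.0391  0.2625]
 [ 0.6189  0.0177  0.2622]
 [ 0.619   0.0198  0.262 ]
 [ 0.6146  0.0177  0.2617]
 [ 0.6191  0.0155  0.2612]]
```

```bash
python3 - <<'E'
from h import *
print(shift([.50,.07,.38],[np.pi,0,.165]))
p=snap("top")
for rc in((172,290),(175,420),(96,291),(97,421)): print(rc,world(p,*rc,z=.22).round(4))
print(world(p,212,304,z=.207))
E
```

```text
(array([-0.4602, -0.5174, -0.1267]), array([ 0.    , -0.    ,  2.6919]))
(172, 290) [0.6658 0.1003 0.22  ]
(175, 420) [ 0.6573 -0.1911  0.22  ]
(96, 291) [0.8443 0.0987 0.22  ]
(97, 421) [ 0.8397 -0.1985  0.22  ]
[0.57679044 0.06926934 0.207     ]
```

```bash
python3 -m inch '[[[0,0,-0.06,0,0,0,-1],[0,0,-0.1267,0,0,0.15,-1],[-0.05,-0.06,-0.1267,0,0,0.33,-1],[-0.09,-0.10,-0.1267,0,0,0.5,-1],[-0.13,-0.145,-0.1267,0,0,0.68,-1],[-0.17,-0.19,-0.1267,0,0,0.86,-1],[-0.21,-0.235,-0.1267,0,0,1.04,-1],[-0.25,-0.28,-0.1267,0,0,1.22,-1],[-0.29,-0.325,-0.1267,0,0,1.4,-1],[-0.33,-0.37,-0.1267,0,0,1.58,-1]]]'; python3 - <<'E'
from h import *
print(shift([.50,.07,.38],[np.pi,0,.165]))
E
```

```text
t: 3.9
ee_pos: [0.4171, 0.2461, 0.3804]
tcp_rot: [3.141, -0.001, 1.271]
ft_force: [1.3, 1.1, -0.2]
width: 0.0857
(array([-0.1437,  0.1312,  0.0003]), array([-4.000e-04, -1.300e-03,  1.106e+00]))
```

```bash
python3 -m inch '[[[-0.03,0.03,0,0,0,0.18,-1],[-0.06,0.055,0,0,0,0.36,-1],[-0.09,0.08,0,0,0,0.54,-1],[-0.12,0.11,0,0,0,0.72,-1],[-0.144,0.131,0,0,0,0.9,-1],[-0.144,0.131,0,0,0,1.106,-1],[-0.144,0.131,0,0,0,1.106,-1],[-0.144,0.131,0,0,0,1.106,-1]]]'; cat >> h.py <<'E'
def wray(p,row,col):
    K=p["mtx"];R=np.array(p["R"]);t=np.array(p["t"])
    x=(col-K[0][2])/K[0][0];y=(row-K[1][2])/K[1][1];r=np.hypot(x,y)+1e-12
    return -R.T@t, R.T@np.array([np.sin(r)*x/r,np.sin(r)*y/r,np.cos(r)])
def wworld(p,row,col,z):
    c,w=wray(p,row,col); return c+w*(z-c[2])/w[2]
def wpix(p,X):
    c=np.array(p["R"])@np.array(X)+np.array(p["t"]);K=p["mtx"];r=np.arctan2(np.hypot(c[0],c[1]),c[2]);h=np.hypot(c[0],c[1])
    return K[0][0]*r*c[0]/h+K[0][2],K[1][1]*r*c[1]/h+K[1][2]
def wcloud(p):
    K=p["mtx"];R=np.array(p["R"]);t=np.array(p["t"]);v,u=np.mgrid[0:480,0:640]
    x=(u-K[0][2])/K[0][0];y=(v-K[1][2])/K[1][1];r=np.hypot(x,y)+1e-12;d=p["z_map"];g=d*np.tan(np.minimum(r,1.5))/r
    w=(np.stack([x*g,y*g,d],-1)-t)@R; w[d<=0]=np.nan
    return w
E
python3 - <<'E'
from h import *
np.set_printoptions(precision=4,suppress=True)
s=env.read_state();print(s["ee_pos"],s["tcp_rot"],s["joint_positions"])
p=snap("wrist","w1.png")
print(p["mtx"], -np.array(p["R"]).T@p["t"])
w=wcloud(p)
for k,z in(("door_handle",.1575),("door_staple",.246),("roof_staples",.246),("tray",.15),("door_hinge",.108)):
  for r in env.place_of(k,p)[:2]: print(k,r,wworld(p,*r["pixel"],z))
E
```

```text
t: 4.9
ee_pos: [0.4995, 0.0705, 0.3803]
tcp_rot: [-3.14, -0.001, 0.169]
ft_force: [0.3, 0.2, -0.9]
width: 0.0853
[0.4995 0.0705 0.3803] [-3.1403 -0.0008  0.1687] [-0.9281  0.2227  0.8487  1.9731 -0.1965  1.0279 -1.3916]
[[371.6483   0.     322.0207]
 [  0.     371.6483 236.89  ]
 [  0.       0.       1.    ]] [0.5716 0.0836 0.5009]
door_handle {'pixel': [145.8, 334.0], 'score': 0.56} [0.5587 0.0711 0.1575]
door_staple {'pixel': [94.0, 424.5], 'score': 0.79} [0.61   0.0191 0.246 ]
roof_staples {'pixel': [33.0, 430.5], 'score': 0.72} [0.6551 0.022  0.246 ]
door_hinge {'pixel': [119.0, 554.8], 'score': 0.85} [ 0.6475 -0.1838  0.108 ]
```

View pics/w1.png

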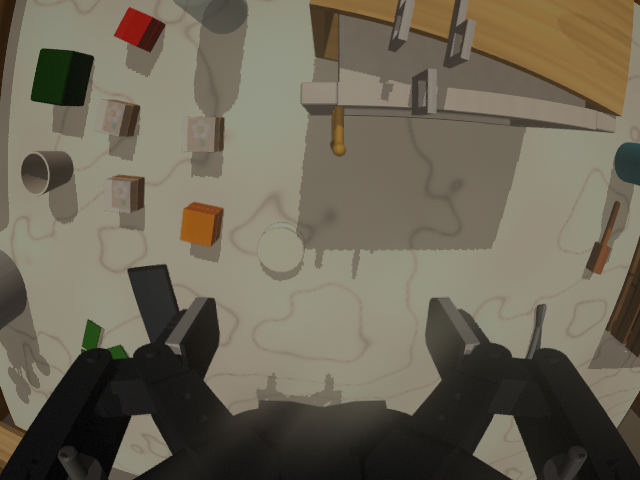

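```bash
python3 - <<'E'
from h import *
np.set_printoptions(precision=4,suppress=True)
p=snap("wrist");w=wcloud(p)
for X in((.559,.071,.108),(.559,.071,.207),(.571,.083,0)): print(X,wpix(p,X))
for r,c in((112,339),(120,339),(130,339),(140,339),(147,338),(152,338)): print(r,c,w[r,c], wworld(p,r,c,.207))
for r,c in((105,304),(83,304),(110,440),(130,612),(118,500)): print("door",r,c,w[r,c],wworld(p,r,c,.216))
for r,c in((75,416),(72,436),(110,418),(15,398),(40,395),(0,405)): print("st",r,c,w[r,c])
E
```

```text
(0.559, 0.071, 0.108) (np.float64(332.21493048346235), np.float64(143.59450652822375))
(0.559, 0.071, 0.207) (np.float64(335.32771247048515), np.float64(148.213710839903))
(0.571, 0.083, 0) (np.float64(322.82384489628356), np.float64(130.37766197478268))
112 339 [0.5883 0.0727 0.1967] [0.5878 0.073  0.207 ]
120 339 [0.5819 0.0715 0.196 ] [0.5815 0.0719 0.207 ]
130 339 [0.5738 0.0702 0.1974] [0.5737 0.0706 0.207 ]
140 339 [0.5657 0.0688 0.1979] [0.5659 0.0693 0.207 ]
147 338 [0.5603 0.069  0.2059] [0.5603 0.0691 0.207 ]
152 338 [0.5563 0.0683 0.2054] [0.5564 0.0684 0.207 ]
door 105 304 [0.5884 0.1004 0.2128] [0.5883 0.1002 0.216 ]
door 83 304 [0.6053 0.1031 0.2139] [0.6051 0.103  0.216 ]
door 110 440 [ 0.6069 -0.0087  0.1997] [ 0.605  -0.0038  0.216 ]
door 130 612 [ 0.6379 -0.1843  0.215 ] [ 0.6377 -0.1834  0.216 ]
door 118 500 [ 0.6354 -0.1388  0.0477] [ 0.6118 -0.0564  0.216 ]
st 75 416 [0.6245 0.0238 0.2329]
st 72 436 [ 0.6487 -0.0135  0.1498]
st 110 418 [0.5984 0.0196 0.24  ]
st 15 398 [0.6661 0.0444 0.2364]
st 40 395 [0.6412 0.0464 0.2544]
st 0 405 [0.669  0.0452 0.262 ]
```

```bash
python3 - <<'E'
from h import *
print(shift([.559,.069,.27],[np.pi,0,.172]),shift([.559,.069,.19],[np.pi,0,.172]))
E
```

```text
(array([0.0582, 0.0109, 0.1104]), array([-0.0011, -0.001 , -0.0061])) (array([0.0581, 0.011 , 0.1904]), array([-0.0011, -0.001 , -0.0061]))
```

```bash
python3 -m inch '[[[0.03,0.006,0.05,0,0,0,-1],[0.058,0.011,0.10,0,0,0,-1],[0.058,0.011,0.14,0,0,0,-1],[0.058,0.011,0.17,0,0,0,-1],[0.058,0.011,0.19,0,0,0,-1],[0.058,0.011,0.19,0,0,0,1],[0.058,0.011,0.19,0,0,0,1],[0.058,0.011,0.19,0,0,0,1],[0.058,0.011,0.19,0,0,0,1],[0.058,0.011,0.19,0,0,0,1]]]'; cat >> h.py <<'E'
H=np.array([.638,-.188])
def arc(phi,n=10,zt=None,H=H):
    """rows moving the grip along the handle's arc to door world angle phi"""
    s=env.read_state();e=np.array(s["ee_pos"]);v=e[:2]-H
    off=np.arctan2(.266,-.035); p0=np.arctan2(v[1],v[0])-off; r=np.hypot(*v)
    print("phi now",p0,"r",r)
    for i in range(1,n+1):
        f=p0+(phi-p0)*i/n; q=H+r*np.array([np.cos(f+off),np.sin(f+off)])
        d,rv=shift([q[0],q[1],e[2]]); print([round(float(x),3) for x in d],"yaw rv z",round(-(f-p0),3))
E
python3 - <<'E'
from h import *
arc(.75)
E
```

```text
t: 6.5
ee_pos: [0.5601, 0.0675, 0.1914]
tcp_rot: [3.141, -0.004, 0.165]
ft_force: [0.4, -2.7, 3.1]
width: 0.0095
phi now 0.16504366557214967 r 0.2671004781829513
[-0.015, 0.003, -0.0] yaw rv z -0.058
[-0.031, 0.006, -0.0] yaw rv z -0.117
[-0.046, 0.01, -0.0] yaw rv z -0.175
[-0.06, 0.015, -0.0] yaw rv z -0.234
[-0.075, 0.021, -0.0] yaw rv z -0.292
[-0.089, 0.028, -0.0] yaw rv z -0.351
[-0.103, 0.036, -0.0] yaw rv z -0.409
[-0.116, 0.044, -0.0] yaw rv z -0.468
[-0.128, 0.053, -0.001] yaw rv z -0.526
[-0.14, 0.063, -0.001] yaw rv z -0.585
```

```bash
python3 -m inch '[[[-0.015,0.003,0,0,0,-0.058,1],[-0.031,0.006,0,0,0,-0.117,1],[-0.046,0.01,0,0,0,-0.175,1],[-0.06,0.015,0,0,0,-0.234,1],[-0.075,0.021,0,0,0,-0.292,1],[-0.089,0.028,0,0,0,-0.351,1],[-0.103,0.036,0,0,0,-0.409,1],[-0.116,0.044,0,0,0,-0.468,1],[-0.128,0.053,0,0,0,-0.526,1],[-0.14,0.063,0,0,0,-0.585,1]]]';python3 - <<'E'
from h import *
arc(1.37)
E
```

```text
t: 7.75
ee_pos: [0.4352, -0.0194, 0.1915]
tcp_rot: [3.132, -0.006, 0.75]
ft_force: [6.2, -5.0, -8.7]
width: 0.0095
phi now 0.7463181932497465 r 0.26368995770722103
[-0.016, 0.003, -0.0] yaw rv z -0.062
[-0.032, 0.006, -0.0] yaw rv z -0.125
[-0.048, 0.011, -0.0] yaw rv z -0.187
[-0.064, 0.016, -0.0] yaw rv z -0.249
[-0.079, 0.023, -0.0] yaw rv z -0.312
[-0.093, 0.03, -0.0] yaw rv z -0.374
[-0.107, 0.039, -0.0] yaw rv z -0.437
[-0.121, 0.048, -0.0] yaw rv z -0.499
[-0.134, 0.058, -0.0] yaw rv z -0.561
[-0.146, 0.069, -0.0] yaw rv z -0.624
```

```bash
python3 -m inch '[[[-0.016,0.003,0,0,0,-0.062,1],[-0.032,0.006,0,0,0,-0.125,1],[-0.048,0.011,0,0,0,-0.187,1],[-0.064,0.016,0,0,0,-0.249,1],[-0.079,0.023,0,0,0,-0.312,1],[-0.093,0.03,0,0,0,-0.374,1]]]';python3 - <<'E'
from h import *
arc(1.4,6); print(env.read_state()["joint_positions"])
E
```

```text
t: 8.5
ee_pos: [0.389, -0.1054, 0.1914]
tcp_rot: [3.127, -0.003, 1.125]
ft_force: [5.7, -1.3, -6.9]
width: 0.0088
phi now 1.1195094426521703 r 0.2623706052968656
[-0.012, 0.002, -0.0] yaw rv z -0.047
[-0.024, 0.004, -0.0] yaw rv z -0.093
[-0.036, 0.007, -0.0] yaw rv z -0.14
[-0.048, 0.011, -0.0] yaw rv z -0.187
[-0.059, 0.015, 0.0] yaw rv z -0.234
[-0.071, 0.019, 0.0] yaw rv z -0.28
[-1.62632364e-01  3.17433719e-01  3.90041612e-01  2.37911776e+00
 -2.66283076e-01  4.67084157e-01  1.28364586e-03]
```

```bash
python3 -m inch '[[[-0.012,0.002,0,0,0,-0.047,1],[-0.024,0.004,0,0,0,-0.093,1],[-0.036,0.007,0,0,0,-0.14,1],[-0.048,0.011,0,0,0,-0.187,1],[-0.059,0.015,0,0,0,-0.234,1],[-0.071,0.019,0,0,0,-0.28,1],[-0.071,0.019,0,0,0,-0.28,1],[-0.071,0.019,0,0,0,-0.28,1]]]';python3 - <<'E'
from h import *
np.set_printoptions(precision=4,suppress=True)
arc(1.4,1); print(env.read_state()["joint_positions"])
p=snap("top","top2.png",(150,100,470,340),2)
E
```

```text
t: 9.5
ee_pos: [0.3762, -0.1773, 0.1914]
tcp_rot: [3.126, 0.001, 1.405]
ft_force: [4.8, -1.9, -7.8]
width: 0.0094
phi now 1.3990269470622945 r 0.2620369223040585
[-0.0, 0.0, 0.0] yaw rv z -0.001
[ 0.0892  0.3234  0.3029  2.3513 -0.2147  0.475   0.401 ]
```

View pics/top2.png

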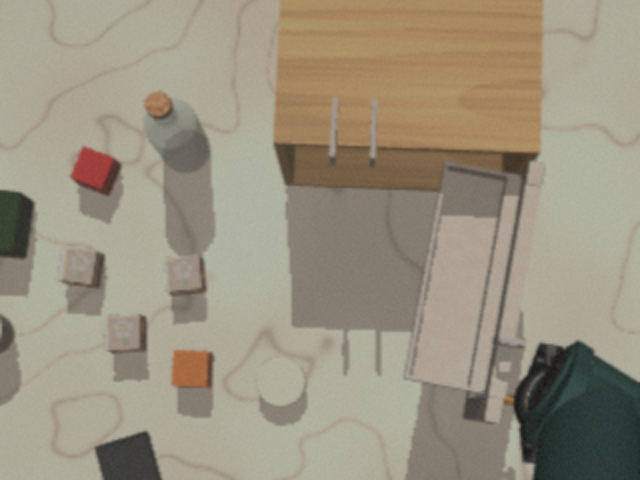

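```bash
python3 -m inch '[[[0,0,0,0,0,0,-1],[0,0,0,0,0,0,-1],[0,0,0,0,0,0,-1],[0,0,0,0,0,0,-1],[0,0,-0.03,0,0,0,-1],[0,0,-0.09,0,0,0,-1],[0,0,-0.15,0,0,0,-1],[0,0,-0.19,0,0,0,-1],[0,0,-0.19,0,0,0,-1]]]';python3 - <<'E'
from h import *
print(shift([.52,.225,.30],[np.pi,0,.11]))
E
```

```text
t: 10.68
ee_pos: [0.375, -0.1774, 0.3846]
tcp_rot: [3.118, 0.001, 1.405]
ft_force: [-0.0, -1.1, -0.8]
width: 0.0852
(array([0.4208, 0.0747, 0.0861]), array([ 0.0203, -0.0146,  1.2951]))
```

```bash
python3 -m inch '[[[0.05,0.01,0,0,0,0.14,-1],[0.10,0.018,0,0,0,0.28,-1],[0.15,0.027,0,0,0,0.42,-1],[0.20,0.036,0,0,0,0.56,-1],[0.25,0.045,0.01,0,0,0.72,-1],[0.30,0.054,0.03,0.01,-0.01,0.88,-1],[0.35,0.063,0.05,0.02,-0.015,1.04,-1],[0.40,0.072,0.07,0.02,-0.015,1.2,-1],[0.42,0.075,0.086,0.02,-0.015,1.295,-1],[0.42,0.075,0.086,0.02,-0.015,1.295,-1]]]';python3 - <<'E'
from h import *
np.set_printoptions(precision=4,suppress=True)
p=snap("top");w=cloud(p)
print(boxes(p,[(.555,.373),(.544,.237),(.448,.351)]))
# door & tray
m=(abs(w[...,2]-.2165)<.006)&(w[...,0]<.66)&(w[...,0]>.3)&(w[...,1]<-.05)&(w[...,1]>-.3)
n,l,st,c=cv2.connectedComponentsWithStats(m.astype(np.uint8));i=1+st[1:,4].argmax();q=w[l==i]
r=cv2.minAreaRect((q[:,:2]*1000).astype(np.float32));print("door",r,cv2.boxPoints(r))
f=np.polyfit(q[:,0],q[:,1],1);print("phi",np.pi/2+np.arctan(f[0]),f)
m=(abs(w[...,2]-.150)<.008)&(w[...,0]<.63)&(w[...,0]>.3)&(w[...,1]<.0)&(w[...,1]>-.2)
n,l,st,c=cv2.connectedComponentsWithStats(m.astype(np.uint8));i=1+st[1:,4].argmax();q=w[l==i]
r=cv2.minAreaRect((q[:,:2]*1000).astype(np.float32));print("floor",r,cv2.boxPoints(r),np.median(q[:,2]))
m=(abs(w[...,2]-.175)<.006)&(w[...,0]<.63)&(w[...,0]>.3)&(w[...,1]<.0)&(w[...,1]>-.2)
q=w[m];r=cv2.minAreaRect((q[:,:2]*1000).astype(np.float32));print("walltop",r,cv2.boxPoints(r),len(q))
print(shift([.544,.237,.12],[np.pi,0,.11]),shift([.544,.237,.048],[np.pi,0,.11]))
E
```

```text
t: 11.92
ee_pos: [0.5184, 0.2252, 0.2971]
tcp_rot: [3.139, 0.006, 0.114]
ft_force: [-0.5, 0.1, 0.2]
width: 0.0856
[None, (536, 236, array([30., 46.]), 5.8, 0.0449), None]
door ((547.9549560546875, -169.28167724609375), (18.880125045776367, 200.9986114501953), 78.75672912597656) [[ 447.5438 -158.9457]
 [ 644.6849 -198.1354]
 [ 648.3661 -179.6176]
 [ 451.225  -140.4279]]
phi 1.3772217742611856 [-0.196  -0.0616]
floor ((519.1583862304688, -102.48184204101562), (69.09445190429688, 237.2600860595703), 78.75690460205078) [[ 396.0692 -113.2365]
 [ 628.7761 -159.4956]
 [ 642.2476  -91.7272]
 [ 409.5407  -45.4681]] 0.150851709970522
walltop ((493.52099609375, -108.52256774902344), (272.97796630859375, 138.15957641601562), 0.8043431043624878) [[ 356.0757  -41.3656]
 [ 358.0152 -179.5116]
 [ 630.9662 -175.6795]
 [ 629.0268  -37.5336]] 1066
(array([ 0.0272, -0.011 ,  0.1782]), array([0.0026, 0.0042, 0.0027])) (array([ 0.0275, -0.0111,  0.2502]), array([0.0026, 0.0042, 0.0027]))
```

```bash
python3 -m inch '[[[0.0275,-0.011,0.06,0,0,0,-1],[0.0275,-0.011,0.12,0,0,0,-1],[0.0275,-0.011,0.178,0,0.004,0,-1],[0.0275,-0.011,0.22,0,0.004,0,-1],[0.0275,-0.011,0.249,0,0.004,0,-1],[0.0275,-0.011,0.249,0,0.004,0,-1],[0.0275,-0.011,0.249,0,0.004,0,1],[0.0275,-0.011,0.249,0,0.004,0,1],[0.0275,-0.011,0.249,0,0.004,0,1],[0.0275,-0.011,0.249,0,0.004,0,1]]]';python3 - <<'E'
from h import *
print(shift([.598,-.115,.30],[np.pi,0,-.196]),shift([.598,-.115,.201],[np.pi,0,-.196]))
E
```

```text
t: 13.22
ee_pos: [0.5454, 0.2372, 0.0513]
tcp_rot: [3.14, -0.003, 0.113]
ft_force: [0.2, -0.4, 7.1]
width: 0.0446
(array([ 0.0135,  0.3563, -0.2481]), array([ 0.0011, -0.0033,  0.3086])) (array([ 0.0131,  0.3561, -0.1491]), array([ 0.0011, -0.0033,  0.3086]))
```

```bash
python3 -m inch '[[[0,0,-0.06,0,0,0,1],[0,0,-0.12,0,0,0,1],[0,0.01,-0.18,0,0,0,1],[0,0.05,-0.24,0,0,0,1],[0,0.11,-0.248,0,0,0.08,1],[0,0.17,-0.248,0,0,0.16,1],[0,0.23,-0.248,0,0,0.24,1],[0.005,0.29,-0.248,0,0,0.308,1],[0.013,0.35,-0.248,0,0,0.308,1],[0.013,0.356,-0.248,0,0,0.308,1]]]';python3 - <<'E'
from h import *
print(shift([.598,-.115,.2035],[np.pi,0,-.196]))
E
```

```text
t: 14.48
ee_pos: [0.5972, -0.1218, 0.3011]
tcp_rot: [3.138, -0.006, -0.205]
ft_force: [-1.2, 1.3, -0.9]
width: 0.0443
(array([-0.0012, -0.0072,  0.0976]), array([ 0.0039, -0.0063, -0.0086]))
```

```bash
python3 -m inch '[[[-0.001,-0.006,0.02,0,0,-0.009,1],[-0.001,-0.006,0.06,0,0,-0.009,1],[-0.001,-0.006,0.085,0,0,-0.009,1],[-0.001,-0.006,0.0975,0,0,-0.009,1],[-0.001,-0.006,0.0975,0,0,-0.009,1],[-0.001,-0.006,0.0975,0,0,-0.009,1]]]'
```

```text
t: 15.22
ee_pos: [0.5988, -0.1162, 0.2048]
tcp_rot: [3.138, -0.008, -0.195]
ft_force: [-0.1, -0.1, -0.4]
width: 0.0446
```

```bash
python3 -m inch '[[[0,0,0.001,0,0,0,-0.4],[0,0,0.001,0,0,0,-0.4],[0,0,0.001,0,0,0,-0.4],[0,0,-0.04,0,0,0,-0.4],[0,0,-0.10,0,0,0,-0.5],[0,-0.06,-0.10,0,0,0,-1],[0,-0.12,-0.10,0,0,0,-1],[0,-0.18,-0.10,0,0,0,-1],[0,-0.24,-0.10,0,0,0,-1],[0,-0.30,-0.10,0,0,0,-1]]]';python3 - <<'E'
from h import *
np.set_printoptions(precision=4,suppress=True)
p=snap("top","top3.png",(300,150,460,300),4)
w=cloud(p)
print(boxes(p,[(.555,.373),(.448,.351)]))
m=(abs(w[...,2]-.195)<.006)&(w[...,0]<.65)&(w[...,0]>.4)&(w[...,1]<-.05)&(w[...,1]>-.155)
q=w[m];print("placed",len(q),np.median(q,0))
print(shift([.555,.373,.2],[np.pi,0,1.43]),shift([.448,.351,.2],[np.pi,0,.066]))
E
```

```text
t: 16.48
ee_pos: [0.6565, 0.1805, 0.3039]
tcp_rot: [3.138, -0.009, -0.195]
ft_force: [0.2, -0.0, 0.4]
width: 0.085
[(555, 376, array([41., 45.]), 85.1, 0.0451), None]
placed 426 [ 0.5963 -0.119   0.195 ]
(array([-0.1336, -0.1572,  0.1031]), array([ 0.0025, -0.0111, -1.6127])) (array([-0.2348, -0.1162,  0.102 ]), array([-0.0045, -0.0092, -0.2488]))
```

View pics/top3.png

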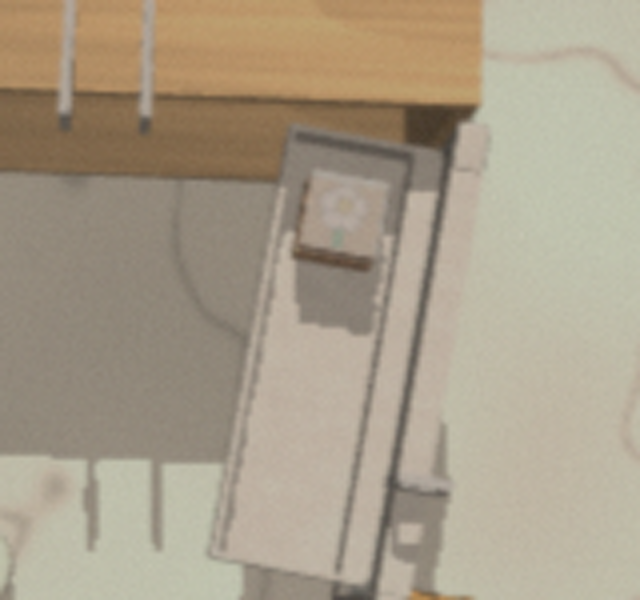

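```bash
python3 -m inch '[[[-0.03,-0.04,0,0,0,-0.18,-1],[-0.06,-0.08,0,0,0,-0.36,-1],[-0.09,-0.11,0,0,0,-0.54,-1],[-0.12,-0.14,0,0,0,-0.72,-1],[-0.134,-0.157,0.02,0,-0.005,-0.9,-1],[-0.134,-0.157,0.05,0,-0.008,-1.08,-1],[-0.134,-0.157,0.08,0,-0.01,-1.26,-1],[-0.134,-0.157,0.103,0,-0.01,-1.44,-1],[-0.134,-0.157,0.103,0,-0.01,-1.613,-1],[-0.134,-0.157,0.103,0,-0.01,-1.613,-1]]]';python3 - <<'E'
from h import *
np.set_printoptions(precision=4,suppress=True)
p=snap("scene");w=cloud(p)
m=(abs(w[...,2]-.045)<.006)
n,l,st,c=cv2.connectedComponentsWithStats(m.astype(np.uint8))
for i in range(1,n):
  if st[i,4]>60 and st[i,4]<900: q=w[l==i];print(q.mean(0),st[i,4])
p=env.snapshot("wrist");w=wcloud(p);m=(abs(w[...,2]-.045)<.006)
n,l,st,c=cv2.connectedComponentsWithStats(m.astype(np.uint8))
for i in range(1,n):
  if st[i,4]>200 and st[i,4]<9000: q=w[l==i];r=cv2.minAreaRect((q[:,:2]*1000).astype(np.float32));print("wrist",r,st[i,4],p["pixels"][l==i].mean(0))
print(shift([.555,.374,.05],[np.pi,0,1.43]))
E
```

```text
t: 17.77
ee_pos: [0.5548, 0.3722, 0.1997]
tcp_rot: [3.14, 0.001, 1.428]
ft_force: [-0.2, -0.2, 0.5]
width: 0.0853
[-2.3388 -1.4075  0.0454] 65
[-2.3376 -0.318   0.0456] 63
[-2.339   0.7393  0.0444] 64
[-0.601  -0.5122  0.045 ] 174
[-0.6009 -0.212   0.046 ] 76
[-0.6018  0.2381  0.0451] 171
[-0.4226 -0.9618  0.045 ] 196
[0.0498 0.0057 0.0447] 116
[0.2783 0.6634 0.0448] 116
[0.4253 0.2248 0.0444] 125
[0.4716 0.3122 0.0445] 144
[0.5923 0.6342 0.0456] 146
[ 0.5694 -0.6468  0.045 ] 193
[0.5587 0.3719 0.0446] 155
[ 0.6716 -0.4287  0.0452] 74
[0.6455 0.4682 0.0453] 84
[0.685  0.3557 0.0442] 190
[ 0.8316 -0.6377  0.0451] 123
[0.7423 0.2367 0.045 ] 61
[0.8138 0.6599 0.0453] 150
[ 0.8424 -0.0452  0.0452] 307
wrist ((278.9574279785156, 635.547119140625), (31.829790115356445, 5.273387908935547), 53.80872344970703) 216 [81.6852 75.5324 66.9398]
wrist ((460.7969055175781, 498.5939025878906), (56.706153869628906, 37.8307991027832), 61.828887939453125) 708 [94.9266 84.6186 72.1907]
wrist ((683.136962890625, 359.5111083984375), (45.53349685668945, 46.3931999206543), 69.22711181640625) 2717 [141.8708  46.127   36.9168]
wrist ((555.5637817382812, 375.6143798828125), (46.06617736816406, 44.54832077026367), 82.40151977539062) 3344 [140.3642 128.2422 112.858 ]
wrist ((468.86932373046875, 315.7856750488281), (45.62720489501953, 46.17212677001953), 3.5914340019226074) 2248 [137.1415 125.214  110.794 ]
wrist ((711.5447998046875, 268.30303955078125), (55.621761322021484, 16.441967010498047), 12.344359397888184) 398 [96.1784 93.3166 83.0528]
wrist ((432.5722351074219, 228.21603393554688), (45.85999298095703, 25.58354377746582), 87.18467712402344) 777 [141.8224  76.7786   7.8443]
wrist ((722.4632568359375, 108.57845306396484), (3.841893196105957, 45.55344009399414), 86.02249908447266) 246 [67.4756 50.1179 27.3618]
(array([ 0.0014, -0.0007,  0.1504]), array([ 0.0029,  0.0005, -0.003 ]))
```

```bash
python3 -m inch '[[[0.002,0,0.06,0,0,0,-1],[0.002,0,0.11,0,0,0,-1],[0.002,0,0.152,0,0,0,-1],[0.002,0,0.152,0,0,0,-1],[0.002,0,0.152,0,0,0,1],[0.002,0,0.152,0,0,0,1],[0.002,0,0.152,0,0,0,1],[0.002,0,0.152,0,0,0,1],[0.002,0,0.08,0,0,0,1],[0.002,0,0,0,0,0,1]]]';python3 - <<'E'
from h import *
print(shift([.541,-.104,.31],[np.pi,0,-.196]))
E
```

```text
t: 19.12
ee_pos: [0.555, 0.3742, 0.1748]
tcp_rot: [3.14, 0.001, 1.427]
ft_force: [0.3, 0.6, -0.5]
width: 0.0444
(array([-0.4754,  0.055 , -0.1345]), array([ 2.6000e-03, -6.0000e-04,  1.6227e+00]))
```

```bash
python3 -m inch '[[[0,0,-0.06,0,0,0.1,1],[0,0,-0.12,0,0,0.28,1],[-0.05,0.006,-0.134,0,0,0.46,1],[-0.11,0.012,-0.134,0,0,0.64,1],[-0.17,0.02,-0.134,0,0,0.82,1],[-0.23,0.026,-0.134,0,0,1.0,1],[-0.29,0.033,-0.134,0,0,1.18,1],[-0.35,0.04,-0.134,0,0,1.36,1],[-0.41,0.048,-0.134,0,0,1.54,1],[-0.47,0.055,-0.134,0,0,1.623,1]]]';python3 - <<'E'
from h import *
print(shift([.541,-.104,.25],[np.pi,0,-.196]),shift([.541,-.104,.2035],[np.pi,0,-.196]))
E
```

```text
t: 20.38
ee_pos: [0.5413, -0.1002, 0.3104]
tcp_rot: [3.141, -0.004, -0.199]
ft_force: [0.5, -0.1, -0.3]
width: 0.0447
(array([0.0002, 0.0038, 0.0604]), array([ 0.0003, -0.0037, -0.0032])) (array([0.    , 0.0037, 0.1069]), array([ 0.0003, -0.0037, -0.0032]))
```

```bash
python3 -m inch '[[[0,0.004,0.05,0,0,0,1],[0,0.004,0.085,0,0,0,1],[0,0.004,0.107,0,0,0,1],[0,0.004,0.107,0,0,0,1],[0,0.004,0.107,0,0,0,1]]]'
```

```text
t: 21.0
ee_pos: [0.5413, -0.1043, 0.2044]
tcp_rot: [-3.142, -0.005, -0.199]
ft_force: [-0.5, -0.5, -0.0]
width: 0.0443
```

```bash
python3 -m inch '[[[0,0,0.001,0,0,0,-0.4],[0,0,0.001,0,0,0,-0.4],[0,0,0.001,0,0,0,-0.4],[0,0,-0.04,0,0,0,-0.4],[0,0,-0.10,0,0,0,-0.5],[0,-0.06,-0.10,0,0,0,-1],[0,-0.12,-0.10,0,0,0,-1],[0,-0.18,-0.10,0,0,0,-1],[0,-0.24,-0.10,0,0,0,-1],[-0.03,-0.30,-0.10,0,0,0,-1]]]';python3 - <<'E'
from h import *
np.set_printoptions(precision=4,suppress=True)
w=wcloud(env.snapshot("wrist"));p=snap("top");wt=cloud(p)
m=(abs(w[...,2]-.045)<.006)&(w[...,0]>.35)&(w[...,0]<.62)&(w[...,1]>.2)
n,l,st,c=cv2.connectedComponentsWithStats(m.astype(np.uint8))
for i in range(1,n):
  if st[i,4]>200: q=w[l==i];r=cv2.minAreaRect((q[:,:2]*1000).astype(np.float32));print("wrist",r,st[i,4])
m=(abs(wt[...,2]-.195)<.006)&(wt[...,0]<.65)&(wt[...,0]>.4)&(wt[...,1]<-.05)&(wt[...,1]>-.155)
n,l,st,c=cv2.connectedComponentsWithStats(m.astype(np.uint8))
for i in range(1,n):
  if st[i,4]>30: print("tray",np.median(wt[l==i],0),st[i,4])
print(shift([.469,.315,.2],[np.pi,0,.063]))
E
```

```text
t: 22.25
ee_pos: [0.5736, 0.1933, 0.3046]
tcp_rot: [-3.141, -0.008, -0.2]
ft_force: [0.7, -0.1, -0.1]
width: 0.0854
wrist ((595.4192504882812, 450.9281921386719), (3.7198479175567627, 49.19129943847656), 83.60728454589844) 222
wrist ((515.2799072265625, 636.8203735351562), (5.915367126464844, 209.28790283203125), 89.881103515625) 772
wrist ((469.2030334472656, 315.4269104003906), (46.2784538269043, 46.04503631591797), 3.5785536766052246) 1336
wrist ((480.9375915527344, 476.5791931152344), (59.296199798583984, 24.58856964111328), 32.742252349853516) 212
wrist ((422.9229431152344, 228.16061401367188), (45.30252456665039, 46.74781799316406), 86.5594253540039) 1281
wrist ((461.0804443359375, 510.26470947265625), (53.33951950073242, 22.74910545349121), 28.387693405151367) 258
tray [ 0.5983 -0.1169  0.1948] 391
tray [ 0.5394 -0.1046  0.1948] 396
(array([-0.1194, -0.0921,  0.104 ]), array([-0.0047, -0.0025, -0.248 ]))
```

```bash
python3 -m inch '[[[-0.06,-0.04,0.03,0,0,-0.12,-1],[-0.119,-0.092,0.07,0,0,-0.248,-1],[-0.119,-0.092,0.104,0,0,-0.248,-1],[-0.119,-0.092,0.104,0,0,-0.248,-1]]]';python3 - <<'E'
from h import *
print(shift([.469,.3155,.0475],[np.pi,0,.063]))
E
```

```text
t: 22.85
ee_pos: [0.4648, 0.3164, 0.1971]
tcp_rot: [-3.14, 0.004, 0.069]
ft_force: [0.1, -0.1, 0.5]
width: 0.0849
(array([0.0047, 0.0015, 0.1496]), array([-0.0019,  0.0039,  0.0063]))
```

```bash
python3 -m inch '[[[0.0047,0.001,0.06,0,0,0,-1],[0.0047,0.001,0.11,0,0.004,0,-1],[0.0047,0.001,0.1495,0,0.004,0,-1],[0.0047,0.001,0.1495,0,0.004,0,-1],[0.0047,0.001,0.1495,0,0.004,0,1],[0.0047,0.001,0.1495,0,0.004,0,1],[0.0047,0.001,0.1495,0,0.004,0,1],[0.0047,0.001,0.1495,0,0.004,0,1],[0.0047,0.001,0.08,0,0,0,1],[0.0047,0.001,0,0,0,0,1]]]';python3 - <<'E'
from h import *
print(shift([.484,-.0925,.31],[np.pi,0,-.196]))
E
```

```text
t: 24.1
ee_pos: [0.4693, 0.3157, 0.1743]
tcp_rot: [-3.14, 0.004, 0.069]
ft_force: [0.6, 0.9, -0.6]
width: 0.0445
(array([-0.0142,  0.408 , -0.1363]), array([-0.0011,  0.0044,  0.2654]))
```

```bash
python3 -m inch '[[[0,0,-0.06,0,0,0,1],[0,0.03,-0.12,0,0,0,1],[0,0.09,-0.136,0,0,0.05,1],[0,0.15,-0.136,0,0,0.1,1],[0,0.21,-0.136,0,0,0.15,1],[0,0.27,-0.136,0,0,0.2,1],[-0.007,0.33,-0.136,0,0,0.265,1],[-0.014,0.39,-0.136,0,0,0.265,1],[-0.014,0.408,-0.136,0,0.004,0.265,1],[-0.014,0.408,-0.136,0,0.004,0.265,1]]]';python3 - <<'E'
from h import *
print(shift([.483,-.0925,.2035],[np.pi,0,-.196]))
E
```

```text
t: 25.35
ee_pos: [0.4837, -0.0943, 0.3107]
tcp_rot: [-3.14, -0.001, -0.2]
ft_force: [-0.2, 0.1, -0.1]
width: 0.0443
(array([-0.0011, -0.0014,  0.1072]), array([-0.0014, -0.001 , -0.0038]))
```

```bash
python3 -m inch '[[[-0.001,-0.001,0.05,0,0,0,1],[-0.001,-0.001,0.085,0,0,0,1],[-0.001,-0.001,0.107,0,0,0,1],[-0.001,-0.001,0.107,0,0,0,1],[-0.001,-0.001,0.107,0,0,0,1],[-0.001,-0.001,0.107,0,0,0,-0.4],[-0.001,-0.001,0.107,0,0,0,-0.4],[-0.001,-0.001,0.107,0,0,0,-0.4],[-0.001,-0.001,0.06,0,0,0,-0.4],[-0.001,-0.001,0,0,0,0,-0.5]]]'; python3 -m inch '[[[0,0,-0.05,0,0,0,-1],[0,-0.06,-0.08,0,0,0,-1],[0,-0.12,-0.08,0,0,0,-1],[0,-0.18,-0.08,0,0,0,-1],[0,-0.18,-0.08,0,0,0,-1]]]';python3 - <<'E'
from h import *
np.set_printoptions(precision=4,suppress=True)
p=snap("top","top4.png",(280,140,520,320),3);w=cloud(p)
m=(abs(w[...,2]-.195)<.006)&(w[...,0]<.65)&(w[...,0]>.4)&(w[...,1]<-.05)&(w[...,1]>-.155)
n,l,st,c=cv2.connectedComponentsWithStats(m.astype(np.uint8))
for i in range(1,n):
  if st[i,4]>30: print("tray",np.median(w[l==i],0),st[i,4])
m=(abs(w[...,2]-.2165)<.006)&(w[...,0]<.65)&(w[...,0]>.3)&(w[...,1]<-.05)&(w[...,1]>-.3)
q=w[m];f=np.polyfit(q[:,0],q[:,1],1);k=abs(np.polyval(f,q[:,0])-q[:,1])<.015;f=np.polyfit(q[k,0],q[k,1],1);print("phi",np.pi/2+np.arctan(f[0]),q[k].min(0),q[k].max(0))
for n in("door_handle","door_hinge"): print([(r,world(p,*r["pixel"],z=.207)) for r in env.place_of(n,p)[:1]])
E
```

```text
t: 26.6
ee_pos: [0.4819, -0.0929, 0.3109]
tcp_rot: [-3.141, 0.003, -0.2]
ft_force: [1.3, 0.9, -0.0]
width: 0.064
t: 27.22
ee_pos: [0.5181, 0.09, 0.3909]
tcp_rot: [-3.139, 0.003, -0.189]
ft_force: [0.3, -0.2, 1.0]
width: 0.0855
tray [ 0.5981 -0.1169  0.1947] 392
tray [ 0.5399 -0.1046  0.1949] 397
tray [ 0.4821 -0.0921  0.1949] 402
phi 1.378294109910959 [ 0.3556 -0.1965  0.2108] [ 0.6472 -0.1246  0.2225]
[({'pixel': [298.6, 413.7], 'score': 0.88}, array([ 0.3824, -0.1721,  0.207 ]))]
[({'pixel': [191.6, 411.5], 'score': 0.89}, array([ 0.6223, -0.1734,  0.207 ]))]
```

View pics/top4.png

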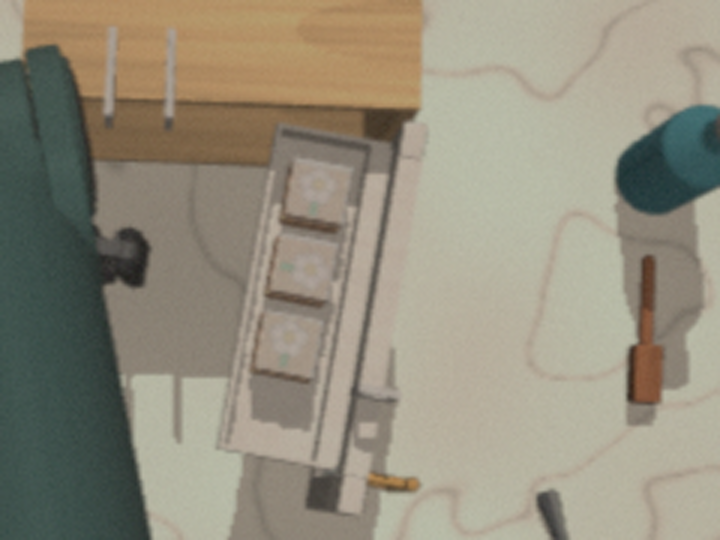

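All three boxes sit in the tray, at crop pixels (318,190), (300,268) and (287,342). Next I grip the handle again and swing the door back.

```bash
python3 - <<'E'
from h import *
print(shift([.377,-.177,.31],[np.pi,0,1.40]),shift([.377,-.177,.19],[np.pi,0,1.4]))
E
```

```text
(array([-0.0856,  0.282 ,  0.0812]), array([-0.002 ,  0.0028, -1.6012])) (array([-0.0852,  0.2819,  0.2012]), array([-0.002 ,  0.0028, -1.6012]))
```

```bash
python3 -m inch '[[[-0.01,0.03,0,0,0,-0.18,-1],[-0.02,0.07,0,0,0,-0.36,-1],[-0.03,0.11,0,0,0,-0.54,-1],[-0.04,0.15,0,0,0,-0.72,-1],[-0.055,0.19,0,0,0,-0.9,-1],[-0.07,0.23,0.02,0,0,-1.08,-1],[-0.085,0.27,0.05,0,0,-1.26,-1],[-0.085,0.282,0.081,0,0,-1.44,-1],[-0.085,0.282,0.081,0,0,-1.6,-1],[-0.085,0.282,0.081,0,0,-1.6,-1]]]';python3 - <<'E'
from h import *
np.set_printoptions(precision=4,suppress=True)
p=snap("wrist","w5.png");w=wcloud(p)
for k,z in(("door_handle",.1575),):
  for r in env.place_of(k,p)[:2]: print(k,r,wworld(p,*r["pixel"],z))
print(wpix(p,(.376,-.177,.207)));m=(abs(w[...,2]-.206)<.004)&(np.hypot(w[...,0]-.376,w[...,1]+.177)<.03);print(np.median(w[m],0),m.sum())
print(shift([.377,-.177,.19],[np.pi,0,1.4]))
E
```

```text
t: 28.62
ee_pos: [0.3762, -0.1787, 0.3101]
tcp_rot: [-3.138, 0.001, 1.392]
ft_force: [0.2, 1.1, 0.3]
width: 0.0855
door_handle {'pixel': [223.6, 320.5], 'score': 0.67} [ 0.3753 -0.1753  0.1575]
(np.float64(321.5610275644829), np.float64(245.64096032298605))
[ 0.3765 -0.1775  0.2047] 205
(array([ 0.0011, -0.0001,  0.1206]), array([-0.0022,  0.0006, -0.006 ]))
```

```bash
python3 -m inch '[[[0.001,0,0.05,0,0,0,-1],[0.001,0,0.09,0,0,0,-1],[0.001,0,0.12,0,0,0,-1],[0.001,0,0.12,0,0,0,1],[0.001,0,0.12,0,0,0,1],[0.001,0,0.12,0,0,0,1],[0.001,0,0.12,0,0,0,1],[0.001,0,0.12,0,0,0,1]]]';python3 - <<'E'
from h import *
# fit hinge from gripped handle points
P=np.array([(.5595,.0685),(.4352,-.0194),(.389,-.1054),(.3762,-.1773)])
A=np.c_[2*P,np.ones(4)];c=np.linalg.lstsq(A,(P**2).sum(1),rcond=None)[0];print("hinge",c[:2],np.sqrt(c[2]+(c[:2]**2).sum()))
arc(.80,10,H=c[:2])
E
```

```text
t: 29.72
ee_pos: [0.3765, -0.1771, 0.1915]
tcp_rot: [-3.139, -0.0, 1.394]
ft_force: [-3.5, -0.7, 8.1]
width: 0.0088
hinge [ 0.64822231 -0.18894673] 0.2722972217147593
phi now 1.3963727510540398 r 0.27196902208752777
[0.016, -0.002, 0.0] yaw rv z 0.06
[0.032, -0.002, 0.0] yaw rv z 0.119
[0.049, -0.002, 0.0] yaw rv z 0.179
[0.065, -0.001, 0.0] yaw rv z 0.239
[0.081, 0.001, -0.0] yaw rv z 0.298
[0.097, 0.004, -0.0] yaw rv z 0.358
[0.112, 0.009, -0.0] yaw rv z 0.417
[0.128, 0.013, -0.0] yaw rv z 0.477
[0.143, 0.019, -0.0] yaw rv z 0.537
[0.158, 0.026, -0.0] yaw rv z 0.596
```

```bash
python3 -m inch '[[[0.012,-0.001,0,0,0,0.04,1],[0.03,-0.002,0,0,0,0.11,1],[0.048,-0.002,0,0,0,0.175,1],[0.065,-0.001,0,0,0,0.239,1],[0.081,0.001,0,0,0,0.298,1],[0.097,0.004,0,0,0,0.358,1],[0.112,0.009,0,0,0,0.417,1],[0.128,0.013,0,0,0,0.477,1],[0.143,0.019,0,0,0,0.537,1],[0.158,0.026,0,0,0,0.596,1]]]';python3 - <<'E'
from h import *
arc(.25,10,H=np.array([.646,-.189]))
E
```

```text
t: 30.98
ee_pos: [0.4304, -0.0261, 0.1916]
tcp_rot: [-3.141, 0.001, 0.795]
ft_force: [1.9, -1.3, -6.3]
width: 0.0091
phi now 0.7928464346777142 r 0.2702616307914375
[0.015, -0.002, -0.0] yaw rv z 0.054
[0.029, -0.002, -0.0] yaw rv z 0.109
[0.044, -0.002, -0.0] yaw rv z 0.163
[0.059, -0.001, -0.0] yaw rv z 0.217
[0.073, 0.001, -0.0] yaw rv z 0.271
[0.088, 0.003, -0.0] yaw rv z 0.326
[0.102, 0.006, -0.0] yaw rv z 0.38
[0.116, 0.01, -0.0] yaw rv z 0.434
[0.13, 0.015, -0.0] yaw rv z 0.489
[0.143, 0.021, -0.0] yaw rv z 0.543
```

```bash
python3 -m inch '[[[0.015,-0.002,0,0,0,0.054,1],[0.029,-0.002,0,0,0,0.109,1],[0.044,-0.002,0,0,0,0.163,1],[0.059,-0.001,0,0,0,0.217,1],[0.073,0.001,0,0,0,0.271,1],[0.088,0.003,0,0,0,0.326,1],[0.102,0.006,0,0,0,0.38,1],[0.116,0.01,0,0,0,0.434,1],[0.13,0.015,0,0,0,0.489,1],[0.143,0.021,0,0,0,0.543,1]]]'; python3 -m inch '[[[0,0,0,0,0,0,1],[0,0,0,0,0,0,-0.5],[0,0,0,0,0,0,-0.5],[0,0,0,0,0,0,-0.5],[0,0,-0.02,0,0,0,-0.5],[-0.02,0,-0.06,0,0,0,-0.5],[-0.06,0,-0.06,0,0,0,1],[-0.06,0,-0.06,0,0,0,1],[-0.06,0,-0.04,0,0,0,1],[-0.06,0,-0.01,0,0,0,1]]]';python3 - <<'E'
from h import *
np.set_printoptions(precision=4,suppress=True)
p=snap("wrist","w6.png");w=wcloud(p)
for r in env.place_of("door_handle",p)[:2]: print(r,wworld(p,*r["pixel"],.1575))
m=(abs(w[...,2]-.2055)<.003)&(w[...,0]>.5)&(w[...,0]<.60)&(abs(w[...,1]-.05)<.05);print(np.median(w[m],0),m.sum())
E
```

```text
t: 32.22
ee_pos: [0.5455, 0.0619, 0.1917]
tcp_rot: [-3.141, 0.002, 0.251]
ft_force: [-0.6, 0.2, -0.5]
width: 0.0092
t: 33.48
ee_pos: [0.489, 0.0476, 0.202]
tcp_rot: [-3.141, -0.002, 0.251]
ft_force: [-0.0, -0.1, 1.1]
width: 0.0001
{'pixel': [167.1, 321.7], 'score': 0.89} [0.5436 0.063  0.1575]
[0.5461 0.0612 0.2052] 1659
```

View pics/w6.png

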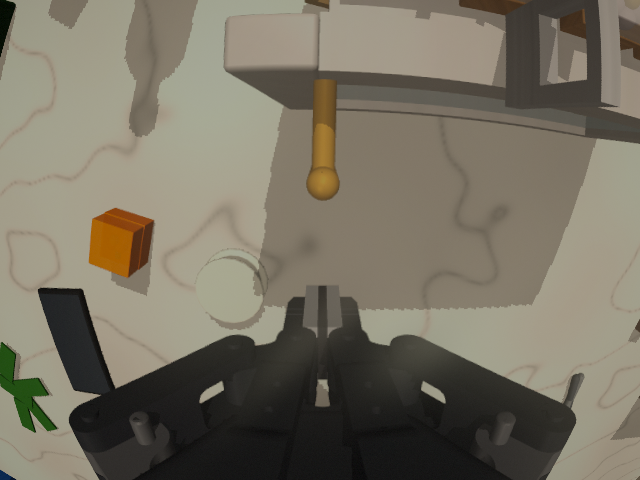

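```bash
python3 -m inch '[[[0.01,-0.004,-0.011,0,0,0,1],[0.025,-0.004,-0.011,0,0,0,1],[0.037,-0.004,-0.011,0,0,0,1],[0.047,-0.004,-0.011,0,0,0.02,1],[0.057,-0.004,-0.011,0,0,0.06,1],[0.067,-0.004,-0.011,0,0,0.1,1],[0.077,-0.004,-0.011,0,0,0.14,1],[0.085,-0.004,-0.011,0,0,0.18,1],[0.092,-0.004,-0.011,0,0,0.22,1],[0.099,-0.004,-0.011,0,0,0.25,1]]]'
```

```text
t: 34.83
ee_pos: [0.5813, 0.0758, 0.21]
tcp_rot: [3.141, 0.007, -0.001]
ft_force: [-0.1, 0.4, 0.7]
width: 0.0003
```

```bash
python3 -m inch '[[[0.004,0,0,0,0,0.01,1],[0.008,0,0,0,0,0.02,1],[0.012,0,0,0,0,0.03,1],[0.015,0,0,0,0,0.04,1],[0.018,0,0,0,0,0.04,1]]]'; python3 - <<'E'
from h import *
np.set_printoptions(precision=4,suppress=True)
p=snap("wrist","w7.png");w=wcloud(p)
m=(abs(w[...,2]-.216)<.004)&(w[...,0]>.5)&(w[...,0]<.70)&(abs(w[...,1])<.12)
for v in(-.1,-.05,0,.03,.09,.1):
  k=w[m&(abs(w[...,1]-v)<.005)]
  if len(k):print(v,len(k),np.percentile(k[:,0],[3,50,97]))
E
```

```text
t: 35.45
ee_pos: [0.5968, 0.0759, 0.2095]
tcp_rot: [-3.142, 0.013, -0.041]
ft_force: [-7.8, 0.1, 6.7]
width: 0.0001
-0.05 282 [0.6676 0.6825 0.6987]
0 1418 [0.646  0.6605 0.698 ]
0.03 1491 [0.6488 0.6802 0.6987]
0.09 3782 [0.6052 0.6662 0.6976]
0.1 3445 [0.6506 0.6672 0.698 ]
```

View pics/w7.png

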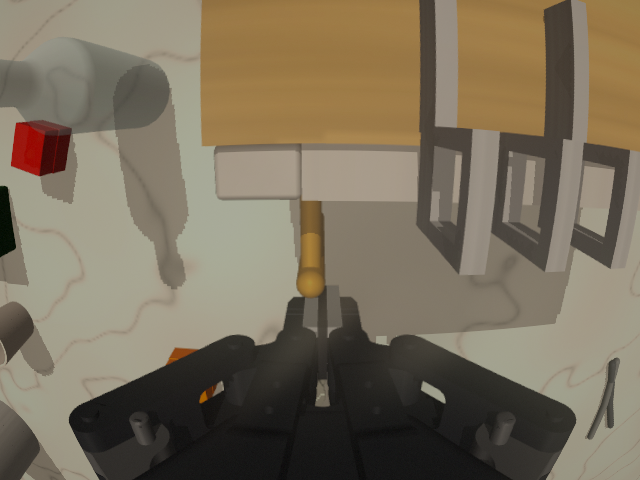

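```bash
python3 -m inch '[[[0.003,0,0,0,0,0,1],[0.005,0,0,0,0,0,1],[0.007,0,0,0,0,0,1],[0.007,0,0,0,0,0,1]]]'; python3 -m inch '[[[-0.02,0,0,0,0,0,1],[-0.06,0,0,0,0,0,1],[-0.10,0,0,0,0,0,0],[-0.10,0.06,-0.05,0,0,0,-1],[-0.10,0.12,-0.10,0,0,0,-1],[-0.10,0.18,-0.15,0,0,0,-1],[-0.10,0.20,-0.15,0,0,0,-1]]]';python3 - <<'E'
from h import *
np.set_printoptions(precision=4,suppress=True)
p=snap("top","top5.png",(250,80,530,290),2.8);w=cloud(p)
def fit(lo,hi,zc):
  m=(abs(w[...,2]-zc)<.003)&(w[...,0]<hi)&(w[...,0]>lo);E=[]
  for v in np.arange(-.17,-.02,.01):
    k=w[m&(abs(w[...,1]-v)<.005)]
    if len(k)>5:E.append((v,np.percentile(k[:,0],4)))
  E=np.array(E);print(zc,np.polyfit(E[:,0],E[:,1],1),np.polyval(np.polyfit(E[:,0],E[:,1],1),[-.19,0,.1]),len(E))
fit(.60,.655,.2165)
for k in("pin_handle","pin_tip"): print(k,[(r["score"],world(p,*r["pixel"],z=.012)) for r in env.place_of(k,p)[:1]])
print(shift([.47,-.40,.30],[np.pi,0,-.1]))
E
```

```text
t: 36.0
ee_pos: [0.5972, 0.0761, 0.2084]
tcp_rot: [-3.139, 0.029, -0.041]
ft_force: [-12.3, 1.3, 8.9]
width: -0.0001
t: 36.88
ee_pos: [0.4943, -0.1209, 0.3624]
tcp_rot: [-3.139, 0.026, -0.04]
ft_force: [0.8, 0.2, 0.6]
width: 0.0855
0.2165 [0.037  0.6449] [0.6379 0.6449 0.6486] 15
pin_handle [(0.63, array([ 0.4698, -0.4253,  0.012 ]))]
pin_tip [(0.8, array([ 0.5803, -0.4166,  0.012 ]))]
(array([-0.0091,  0.2771,  0.0625]), array([-0.0011,  0.0232,  0.0514]))
```

View pics/top5.png

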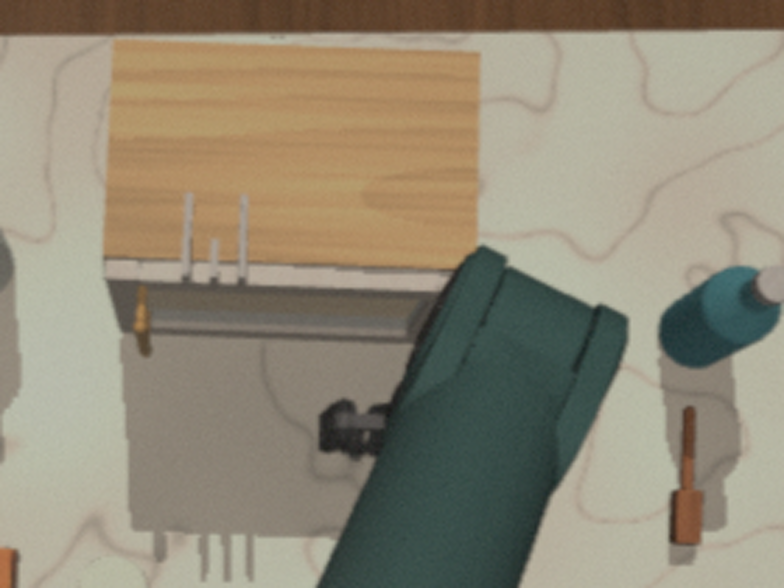

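The door is shut and level with the roof front: its edge slope is 0.037 against 0.042 for the cupboard, and the free edge lies along the roof at crop row 270. Now the pin.

```bash
python3 -m inch '[[[0,0.05,0,0,0.02,0,-1],[-0.005,0.11,0,0,0.023,0.05,-1],[-0.009,0.17,0,0,0.023,0.05,-1],[-0.009,0.23,0.03,0,0.023,0.05,-1],[-0.009,0.277,0.0625,0,0.023,0.05,-1],[-0.009,0.277,0.0625,0,0.023,0.05,-1]]]'; cat >> h.py <<'E'
def pin(p,zc=.024,lo=.018,hi=.03,c=(.47,-.42)):
    w=wcloud(p);m=(w[...,2]>lo)&(w[...,2]<hi)&(np.hypot(w[...,0]-c[0],w[...,1]-c[1])<.10)
    n,l,st,_=cv2.connectedComponentsWithStats(m.astype(np.uint8));i=1+st[1:,4].argmax();q=w[l==i]
    print("handle",cv2.minAreaRect((q[:,:2]*1000).astype(np.float32)),np.median(q,0))
    for k in("pin_handle","pin_root","pin_tip"): print(k,[(round(r["score"],2),np.round(r["pixel"]),wworld(p,*r["pixel"],.012).round(4)) for r in env.place_of(k,p)[:2]])
E
python3 - <<'E'
from h import *
p=snap("wrist","w8.png");pin(p);s=env.read_state();print(s["ee_pos"],s["tcp_rot"])
E
```

```text
t: 37.78
ee_pos: [0.4672, -0.4024, 0.2965]
tcp_rot: [-3.14, 0.006, -0.105]
ft_force: [0.2, 0.7, 0.5]
width: 0.0854
handle ((472.4562683105469, -416.7037658691406), (22.87063980102539, 50.20263671875), 84.1231918334961) [ 0.47283012 -0.41652099  0.02377513]
pin_handle [(0.76, array([191., 333.]), array([ 0.4693, -0.4125,  0.012 ]))]
pin_root [(0.96, array([166., 336.]), array([ 0.497 , -0.4184,  0.012 ]))]
pin_tip [(0.58, array([ 92., 334.]), array([ 0.5778, -0.4253,  0.012 ])), (0.47, array([165., 336.]), array([ 0.498 , -0.4184,  0.012 ]))]
[ 0.47151615 -0.39804717  0.29999697] [-3.13923743e+00 -4.02429961e-04 -9.57528144e-02]
```

View pics/w8.png

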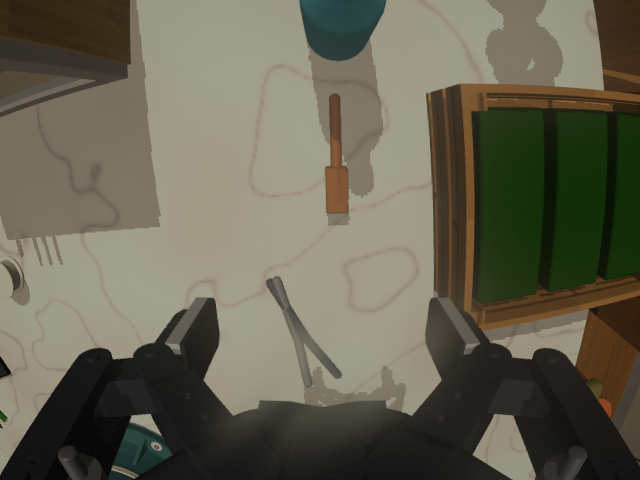

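```bash
python3 - <<'E'
from h import *
print(shift([.472,-.4165,.10],[np.pi,0,-.1]),shift([.472,-.4165,.026],[np.pi,0,-.1]))
E
```

```text
(array([0.0022, 0.0188, 0.2   ]), array([-0.0024, -0.0004,  0.0042])) (array([0.0021, 0.019 , 0.274 ]), array([-0.0024, -0.0004,  0.0042]))
```

```bash
python3 -m inch '[[[0.002,0.019,0.06,0,0,0,-1],[0.002,0.019,0.12,0,0,0.004,-1],[0.002,0.019,0.18,0,0,0.004,-1],[0.002,0.019,0.24,0,0,0.004,-1],[0.002,0.019,0.265,0,0,0.004,-1],[0.002,0.019,0.274,0,0,0.004,-1],[0.002,0.019,0.274,0,0,0.004,-1]]]';  python3 -m inch '[[[0,0,0,0,0,0,1],[0,0,0,0,0,0,1],[0,0,0,0,0,0,1],[0,0,0,0,0,0,1],[0,0,0,0,0,0,1]]]'
```

```text
t: 38.85
ee_pos: [0.4733, -0.4159, 0.0268]
tcp_rot: [-3.14, -0.002, -0.098]
ft_force: [-0.7, 0.2, 0.5]
width: 0.0853
t: 39.48
ee_pos: [0.4735, -0.4165, 0.0277]
tcp_rot: [-3.14, -0.003, -0.098]
ft_force: [-0.6, 0.4, 5.2]
width: 0.0229
```

```bash
python3 -m inch '[[[0,0,-0.05,0,0,0,1],[0,0,-0.11,0,0,0,1],[0,0,-0.17,0,0,0,1],[0,0,-0.23,0,0,0,1],[0,0,-0.29,0,0,0,1],[0,0,-0.32,0,0,0,1]]]';python3 - <<'E'
from h import *
print(shift([.648,-.149,.35],[np.pi,0,1.529]))
E
```

```text
t: 40.22
ee_pos: [0.4726, -0.4179, 0.351]
tcp_rot: [3.141, -0.006, -0.099]
ft_force: [0.4, -0.3, -2.2]
width: 0.0227
(array([ 0.148 , -0.2849,  0.0017]), array([ 0.006 , -0.0042, -1.6278]))
```

```bash
python3 -m inch '[[[0.015,-0.03,0,0,0,-0.17,1],[0.03,-0.06,0,0,0,-0.35,1],[0.045,-0.09,0,0,0,-0.53,1],[0.06,-0.12,0,0,0,-0.71,1],[0.075,-0.15,0,0,0,-0.89,1],[0.09,-0.18,0,0,0,-1.07,1],[0.11,-0.215,0,0,0,-1.25,1],[0.13,-0.25,0,0,0,-1.43,1],[0.148,-0.285,0,0,0,-1.628,1],[0.148,-0.285,0,0,0,-1.628,1]]]';python3 - <<'E'
from h import *
np.set_printoptions(precision=4,suppress=True)
s=env.read_state();print(s["ee_pos"],s["tcp_rot"],s["width"])
p=snap("wrist","w9.png");w=wcloud(p)
S=lambda y0,y1:None
m=(w[...,2]>.255)&(w[...,2]<.27)&(w[...,0]>.6)&(w[...,0]<.72)&(w[...,1]>-.02)&(w[...,1]<.06)
n,l,st,_=cv2.connectedComponentsWithStats(m.astype(np.uint8))
for i in range(1,n):
  if st[i,4]>40: q=w[l==i];print("staple top",st[i,4],np.percentile(q,[3,50,97],axis=0))
print("st",[(r["score"],wworld(p,*r["pixel"],.246)) for k in("roof_staples","door_staple") for r in env.place_of(k,p)[:2]])
print("pin",[(k,r["score"],wworld(p,*r["pixel"],s["ee_pos"][2]-.0157)) for k in("pin_root","pin_tip") for r in env.place_of(k,p)[:2]])
m=(w[...,2]>.31)&(w[...,2]<.36)&(abs(w[...,0]-.65)<.03)&(w[...,1]>-.12)&(w[...,1]<-.03)
q=w[m];f=np.polyfit(q[:,1],q[:,0],1);print("rod",f,len(q),q[:,1].max(),[ (round(v,2),np.median(q[abs(q[:,1]-v)<.005],0)) for v in(-.11,-.09,-.07,-.05)])
E
```

```text
t: 41.48
ee_pos: [0.6496, -0.1438, 0.3505]
tcp_rot: [3.136, -0.002, 1.537]
ft_force: [-1.1, -0.7, -0.4]
width: 0.0226
[ 0.6496 -0.1438  0.3505] [ 3.1359 -0.0018  1.5369] 0.022612631085382473
staple top 645 [[ 0.6399 -0.0044  0.2572]
 [ 0.6542 -0.0015  0.2608]
 [ 0.6683  0.0023  0.2624]]
st []
pin [('pin_root', 0.79, array([ 0.6493, -0.1197,  0.3348])), ('pin_tip', 0.88, array([ 0.6546, -0.0395,  0.3348]))]
rod [0.0569 0.657 ] 7532 -0.03972731218532149 [(-0.11, array([ 0.6512, -0.1099,  0.3398])), (-0.09, array([ 0.6522, -0.09  ,  0.3398])), (-0.07, array([ 0.653 , -0.0701,  0.3397])), (-0.05, array([ 0.6539, -0.0501,  0.3399]))]
```

View pics/w9.png

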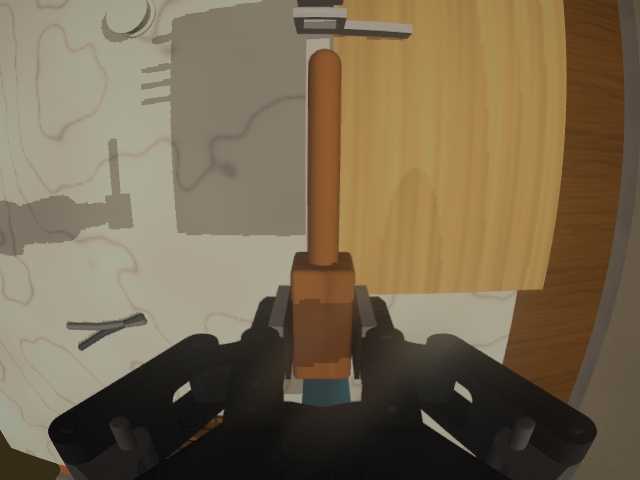

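```bash
python3 - <<'E'
from h import *
s=env.read_state();print(shift([.6473,-.144,.2627],[np.pi,0,1.537]))
E
```

```text
(array([ 0.0071, -0.0003,  0.0889]), array([ 0.0056,  0.0024, -0.0114]))
```

```bash
python3 -m inch '[[[0.003,0,0.03,0.005,0.002,-0.011,1],[0.003,0,0.06,0.005,0.002,-0.011,1],[0.003,0,0.08,0.005,0.002,-0.011,1],[0.003,0,0.089,0.005,0.002,-0.011,1],[0.003,0,0.089,0.005,0.002,-0.011,1],[0.003,0,0.089,0.005,0.002,-0.011,1],[0.003,0,0.089,0.005,0.002,-0.011,1]]]';cat > chk.py <<'E'
from h import *
np.set_printoptions(precision=4,suppress=True)
s=env.read_state();print(s["ee_pos"],s["tcp_rot"],s["width"],s["ft_force"])
p=snap("wrist","w10.png");w=wcloud(p)
m=(w[...,2]>.256)&(w[...,2]<.27)&(w[...,0]>.6)&(w[...,0]<.72)&(w[...,1]>-.02)&(w[...,1]<.06)
n,l,st,_=cv2.connectedComponentsWithStats(m.astype(np.uint8))
for i in range(1,n):
  if st[i,4]>40: q=w[l==i];print("staple top",st[i,4],np.percentile(q,[3,50,97],axis=0))
y0=s["ee_pos"][1]
m=(w[...,2]>.235)&(w[...,2]<.262)&(abs(w[...,0]-.65)<.015)&(w[...,1]>y0+.03)&(w[...,1]<y0+.11)
q=w[m];print("rod",len(q),q[:,1].max())
for a in(.035,.05,.065,.08,.095):
  k=q[abs(q[:,1]-y0-a)<.004]
  if len(k): k=k[k[:,2]>k[:,2].max()-.004];print(round(y0+a,3),np.median(k,0),np.percentile(k[:,0],[2,98]),k[:,2].max())
print(shift([.6473,y0,.2627],[np.pi,0,1.537]))
E
python3 chk.py
```

```text
t: 42.6
ee_pos: [0.6481, -0.1483, 0.2637]
tcp_rot: [3.139, 0.001, 1.537]
ft_force: [0.5, -0.1, -0.8]
width: 0.0228
[ 0.6481 -0.1483  0.2637] [3.139  0.0006 1.5366] 0.022783661404945123 [ 0.4928 -0.0779 -0.7605]
rod 6477 -0.044264799089780864
-0.113 [ 0.6497 -0.1133  0.2531] [0.645  0.6545] 0.2552234519381379
-0.098 [ 0.6505 -0.0983  0.2532] [0.6458 0.6551] 0.25551961004935936
-0.083 [ 0.6512 -0.0834  0.2533] [0.647  0.6556] 0.25594117400427246
-0.068 [ 0.6519 -0.0683  0.2532] [0.6474 0.6564] 0.2555478507130294
-0.053 [ 0.6525 -0.0533  0.2532] [0.6477 0.6572] 0.25539622231121634
(array([-0.0001, -0.0007,  0.0009]), array([ 0.0023,  0.0006, -0.0004]))
```

```bash
python3 -m inch '[[[0.01,0,0.001,0,0,0,1],[0.02,0,0.001,0,0,0,1],[0.03,0,0.001,0,0,0,1],[0.04,0,0.001,0,0,0,1],[0.05,0,0.001,0,0,0,1],[0.055,0,0.001,0,0,0,1]]]'; python3 -m inch '[[[0.008,0,0,0,0,0,1],[0.016,0,0,0,0,0,1],[0.024,0,0,0,0,0,1],[0.032,0,0,0,0,0,1],[0.035,0,0,0,0,0,1]]]';python3 - <<'E'
from h import *
p=snap("wrist","w11.png");print(env.read_state()["ft_force"])
E
```

```text
t: 43.4
ee_pos: [0.6499, -0.0921, 0.2625]
tcp_rot: [3.139, 0.0, 1.538]
ft_force: [0.3, -1.0, 0.1]
width: 0.0226
t: 44.02
ee_pos: [0.6512, -0.0561, 0.2624]
tcp_rot: [3.139, -0.0, 1.539]
ft_force: [-0.6, 1.1, -0.5]
width: 0.0228
[-0.20683574  0.64779841 -1.21628363]
```

View pics/w11.png

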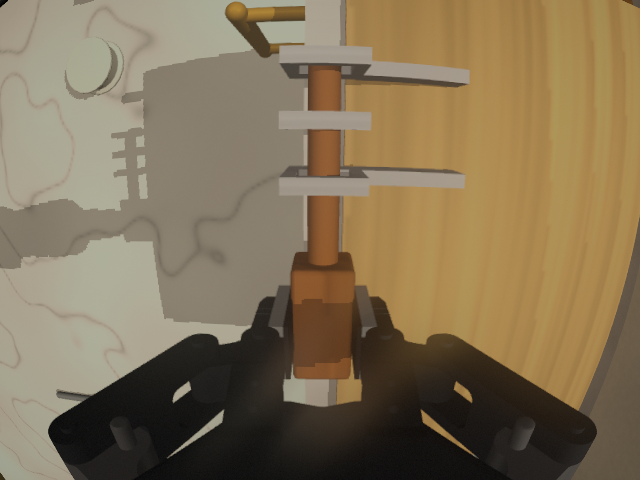

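```bash
python3 -m inch '[[[0.008,0,0,0,0,0,1],[0.016,0,0,0,0,0,1],[0.022,0,0,0,0,0,1],[0.023,0,0,0,0,0,1],[0.023,0,0,0,0,0,1]]]';python3 - <<'E'
from h import *
p=snap("wrist");w=wcloud(p)
np.set_printoptions(precision=4,suppress=True)
for k in("pin_handle","pin_root","pin_tip","door_staple"): print(k,[(round(r["score"],2),wworld(p,*r["pixel"],.246)) for r in env.place_of(k,p)[:1]])
m=(w[...,2]>.254)&(w[...,2]<.262)&(abs(w[...,0]-.653)<.02)&(w[...,1]<.0);q=w[m]
print("handle front y",np.percentile(q[:,1],[90,97,99.5]))
m=(w[...,2]>.2585)&(w[...,2]<.265)&(w[...,0]>.64)&(w[...,0]<.67)&(w[...,1]>-.009);h=np.histogram(w[m][:,1],bins=np.arange(-.012,.06,.003));print(h[0],h[1][:2])
E
```

```text
t: 44.7
ee_pos: [0.6519, -0.0331, 0.2624]
tcp_rot: [3.139, 0.0, 1.539]
ft_force: [-0.4, 0.1, -1.6]
width: 0.0228
pin_handle [(0.64, array([ 0.6519, -0.0341,  0.246 ]))]
pin_root [(0.7, array([ 0.6531, -0.01  ,  0.246 ]))]
pin_tip [(0.77, array([0.6574, 0.07  , 0.246 ]))]
door_staple [(0.91, array([0.6542, 0.0206, 0.246 ]))]
handle front y [-0.0037 -0.0011 -0.0002]
[  0   3 242 672 634   0   0   0   0  48 757 789 123   0   0   0   0 541
 824 260   0   0   0] [-0.012 -0.009]
```

```bash
python3 -m inch '[[[0.002,0,0.001,0,0,0,1],[0.002,0,0.003,0,0,0,1],[0.002,0,0.003,0,0,0,1]]]'; python3 -m inch '[[[0,0,0,0,0,0,0.3],[0,0,0,0,0,0,0],[0,0,0,0,0,0,-0.3],[0,0,0,0,0,0,-0.3],[0,0,-0.03,0,0,0,-0.5],[0,0,-0.08,0,0,0,-1],[-0.04,0,-0.13,0,0,0,-1],[-0.10,0,-0.13,0,0,0,-1],[-0.10,0,-0.13,0,0,0,-1]]]';python3 - <<'E'
from h import *
np.set_printoptions(precision=4,suppress=True)
p=snap("wrist");w=wcloud(p)
for k in("pin_handle","pin_root","pin_tip","door_staple"): print(k,[(round(r["score"],2),wworld(p,*r["pixel"],.244)) for r in env.place_of(k,p)[:1]])
m=(w[...,2]>.225)&(w[...,2]<.27)&(abs(w[...,0]-.653)<.009)
for v in np.arange(-.065,.08,.01):
  k=w[m&(abs(w[...,1]-v)<.003)]
  if len(k):print(v.round(3),np.median(k,0))
im=p["pixels"][:,:,::-1];t=env.snapshot("top")["pixels"][80:290,230:450,::-1]
cv2.imwrite("pics/fin.png",cv2.hconcat([cv2.resize(im[:280,150:520],(440,333)),cv2.resize(t,(349,333))]))
E
```

```text
t: 45.32
ee_pos: [0.6518, -0.0313, 0.2591]
tcp_rot: [3.14, -0.0, 1.538]
ft_force: [0.4, 0.1, -1.1]
width: 0.0224
t: 46.45
ee_pos: [0.6468, -0.1396, 0.3909]
tcp_rot: [3.138, 0.005, 1.527]
ft_force: [-0.2, -0.7, -0.2]
width: 0.0856
pin_handle [(0.62, array([ 0.6523, -0.033 ,  0.244 ]))]
pin_root [(0.78, array([ 0.6541, -0.0081,  0.244 ]))]
pin_tip []
door_staple [(0.76, array([0.6532, 0.0229, 0.244 ]))]
-0.055 [ 0.653  -0.0551  0.2454]
-0.045 [ 0.6533 -0.045   0.247 ]
-0.035 [ 0.653  -0.035   0.2488]
-0.025 [ 0.6528 -0.025   0.2504]
-0.015 [ 0.6531 -0.0151  0.252 ]
-0.005 [ 0.6536 -0.0035  0.2476]
0.005 [0.6536 0.0067 0.2492]
0.015 [0.6547 0.0155 0.25  ]
0.025 [0.6509 0.0233 0.2609]
```

View pics/fin.png

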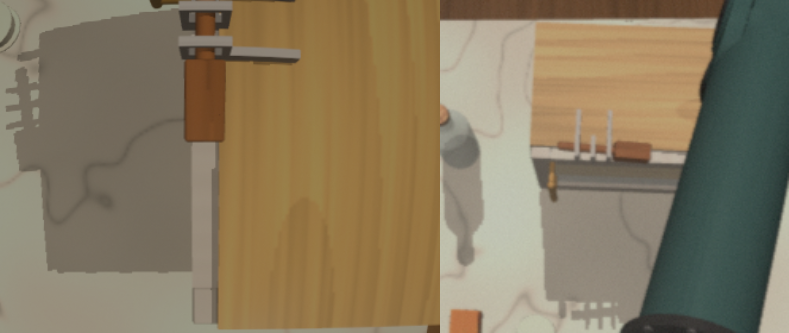

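```bash
python3 -m inch '[[[-0.05,-0.06,0,0,0,0,-1],[-0.08,-0.12,0,0,0,0,-1],[-0.10,-0.18,0,0,0,0,-1],[-0.10,-0.20,0,0,0,0,-1],[-0.10,-0.20,0,0,0,0,-1],[-0.10,-0.20,0,0,0,0,-1],[-0.10,-0.20,0,0,0,0,-1],[-0.10,-0.20,0,0,0,0,-1]]]';python3 - <<'E'
from h import *
np.set_printoptions(precision=4,suppress=True)
p=snap("top","fin2.png",(250,80,470,245),3.6);w=cloud(p)
for k in("pin_handle","pin_root","pin_tip","door_staple"): print(k,[(round(r["score"],2),world(p,*r["pixel"],z=.246)) for r in env.place_of(k,p)[:1]])
for k in("box1_center","box2_center","box3_center","box4_center"): print(k,[(round(r["score"],2),np.round(r["pixel"]),world(p,*r["pixel"],z=.172).round(3)) for r in env.place_of(k,p)[:4]])
E=[]
m=(abs(w[...,2]-.2165)<.003)&(w[...,0]<.655)&(w[...,0]>.6)
for v in np.arange(-.17,-.08,.01):
    k=w[m&(abs(w[...,1]-v)<.005)]
    if len(k)>5:E.append((v,np.percentile(k[:,0],4)))
E=np.array(E);print("door slope",np.polyfit(E[:,0],E[:,1],1)); s=snap("scene")
for k in("bottle_clear","bottle_blue","foam_brick","ribbon_spool","phone","snips","bud_vase"): print(k,[np.round(r["pixel"]) for r in env.place_of(k,s)[:1]])
E
```

```text
t: 47.75
ee_pos: [0.4469, -0.2226, 0.388]
tcp_rot: [3.141, -0.001, 1.543]
ft_force: [0.4, 0.6, 0.6]
width: 0.0856
pin_handle [(0.57, array([ 0.6509, -0.0452,  0.246 ]))]
pin_root [(0.72, array([ 0.6539, -0.0034,  0.246 ]))]
pin_tip [(0.72, array([0.6579, 0.0683, 0.246 ]))]
door_staple [(0.67, array([0.6575, 0.0119, 0.246 ]))]
box1_center []
box2_center [(0.26, array([172., 339.]), array([ 0.678, -0.011,  0.172]))]
box3_center []
box4_center [(0.83, array([285., 246.]), array([0.416, 0.202, 0.172])), (0.79, array([184., 197.]), array([0.651, 0.322, 0.172]))]
door slope [0.0532 0.6466]
bottle_clear [array([330., 393.])]
bottle_blue [array([302., 173.])]
foam_brick [array([310., 468.])]
ribbon_spool [array([257., 350.])]
phone [array([237., 404.])]
snips [array([238., 222.])]
bud_vase [array([279., 467.])]
```

View pics/fin2.png

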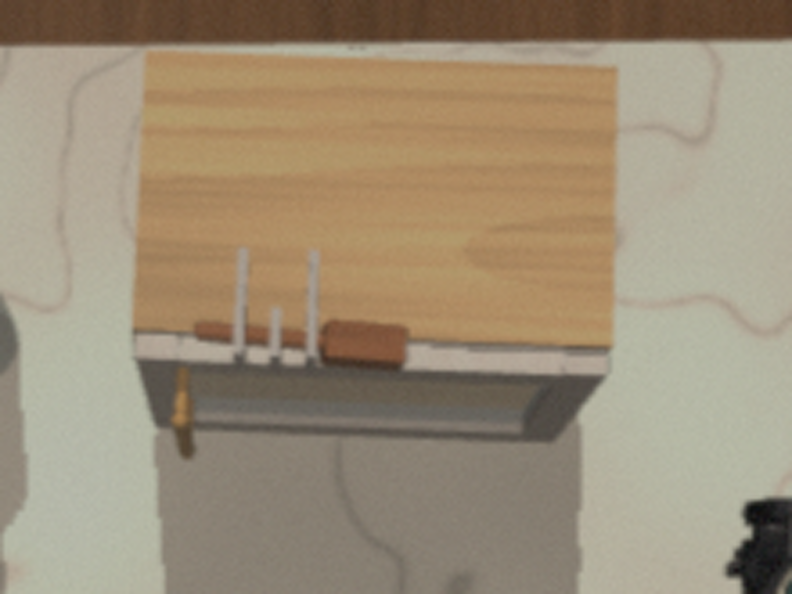

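```bash
python3 -c "
from rig import env
print(env.hand_in())"
```

```text
the job is handed in; nothing more can be done
None
```

I opened the door by its handle to about 1.4 rad and put all three boxes into its tray. One box had been knocked about 4 cm aside, so I found it again before picking it up. I then shut the door and pushed the pin through all three staples from the -y side. The job was handed in at about 48 s; no verdict was given.

**Last checks:**
- **Pin:** the rod runs through all three staples. The handle end of the rod is about 29 mm from the middle staple on one side, and the tip is about 47–50 mm past it on the other. The pin droops about 0.16 rad towards its handle, and the handle is about 3 mm from the outer staple.
- **Door:** the first check after closing put it within about 0.005 rad of shut. A shorter, noisier fit at the end was off by about 0.01 rad the other way. Both are within the 0.04 rad limit.
- **Other things on the table:** in the scene picture all seven were within about 3 pixels of where they started.

**Not confirmed:**
- **Boxes after closing:** I could not see them once the door was shut. They were last measured in the tray with the door open, and they did not turn up anywhere on the table afterwards.
- **Top camera on the pin:** the network's pin readings there were up to about 12 mm off, since it assumes a level pin. I relied on the wrist camera's depth reading instead.

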